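# Set up the lipstick hardness tester

### The job

Set the hardness tester's zero: lay the setting block flat on the anvil, centred under the gauge's foot with its handle out of the open front, wind the crank clockwise until the foot presses firmly on it (the crank grows heavier and the pointer moves about a quarter turn), and turn the dial's rim until its red zero mark stands under the pointer. Then wind the foot well clear again and lay the block back flat on its green pad. Also turn every lipstick in the sample rack, in its own well, so that its slanted cut faces the front, straight along its white line; do not disturb the pigment jars.

Things in the scene. Friction and masses are not known exactly. Their poses are not given: they have to be found in the camera images.
- block_mid (a point): loose setting block: a 30 mm steel cube with a square red plastic handle sticking out level from the middle of one side; 0.25 kg. It may lie on any of its four long sides. This point is the centre of the cube; x points away from the handle, z up at first. It starts flat on its green pad
- block_grip (a point): where to hold the setting block: a point in its red handle, 75 mm from block_mid along the block's -x, so 15 mm above what the block lies on. The handle is 16 x 16 mm (7 to 23 mm up) and reaches from 15 to 125 mm from the block's centre, so the hand can stay clear of the gauge overhead
- anvil (a point): centre of the top of the round steel anvil (100 mm across, 39 mm above the bench) on the tester's grey base (120 x 270 mm, 22 mm high). Axes of the tester: z up; -y to the columns (160 mm off); -x out of its open front, towards the robot within 0.2 rad. The block goes in from the front, handle along -x. The gauge's foot (16 mm disc) hangs straight above, at first 54 to 69 mm up
- crank (a joint): turn of the crank (rad), growing clockwise seen from above; clockwise winds the gauge and foot DOWN, 4.77 mm per rad. It starts at 0.3 to 3.3, range -0.5 to 11.2. The foot meets the block (30 mm high, on the anvil) at about 8.4. Turning takes 0.2 N m (6 N at the knob), about half as much again with the foot well pressed. It stays where it is left
- crank_grip (a point): centre of the crank's black upright knob, which spins freely on its pin: 18 mm across, 34 mm tall (this point half-way up, 234 mm above the bench; the arm's top lies 18 mm below). It circles at 35 mm about the crank's upright axis, which is 160 mm from the anvil's centre along the tester's -y
- dial (a point): centre of the dial gauge's rim, half-way up it: a knurled dark ring 58 mm across, 13 mm high, face up, that turns with its white face. It sits straight above anvil and foot, 82 mm above the free foot's underside, and goes down with it as the crank turns. Below it are a 44 mm wide housing and, 31 mm below this point, the 28 mm wide blue arm to the columns
- bezel (a joint): turn of the dial's rim and face (rad), growing clockwise seen from above; range -9 to 15, takes 0.05 N m, stays where it is left. The dial reads zero when bezel equals pointer or differs from it by a whole turn (6.283)
- pointer (a joint): turn of the dial's black pointer (rad), growing clockwise seen from above: 0 while the foot hangs free, 0.4 rad for each mm the foot is pushed up by the block (a quarter turn, 1.57, at 3.9 mm). The foot's spring pushes 8 N plus 3 N per mm; dead stop at 8 mm (3.2 rad)
- zero_mark (a point): the bold red zero mark on the dial's white face, 21 mm from the dial's centre; it turns with the rim
- pointer_tip (a point): the end of the black pointer, 21 mm from the dial's centre, at the height of zero_mark
- rack: fixed dark grey sample rack, 64 (x) x 290 (y) mm, 30 mm high, with square wells 24.5 mm wide, 24 mm deep: well 0, 1, 2, 3 at x = 0, y = -105, -35, 35, 105 mm. Origin under its centre on the bench; its -x side is the front: a white line (4 mm wide) runs from each well along -x to the front edge
- lip0_mid (a point): lipstick sample standing loosely in well 0 (None if absent): 88 mm tall; white case 21 mm across, from 30 to 62 mm up a silver tube 19 mm across, then a 15 mm bullet cut on the slant. This point is on its axis, 45 mm above its underside, 51 mm above the bench. z is its axis, x points where the slanted cut (a paler oval) faces. Turn it by the silver tube; 0.035 kg
- lip0_cut (a point): lowest point of the slanted cut of lipstick 0, 7.5 mm from its axis along its x, 70 mm above its underside
- lip1_mid (a point): lipstick sample standing loosely in well 1 (None if absent): 88 mm tall; white case 21 mm across, from 30 to 62 mm up a silver tube 19 mm across, then a 15 mm bullet cut on the slant. This point is on its axis, 45 mm above its underside, 51 mm above the bench. z is its axis, x points where the slanted cut (a paler oval) faces. Turn it by the silver tube; 0.035 kg
- lip1_cut (a point): lowest point of the slanted cut of lipstick 1, 7.5 mm from its axis along its x, 70 mm above its underside
- lip2_mid (a point): lipstick sample standing loosely in well 2 (None if absent): 88 mm tall; white case 21 mm across, from 30 to 62 mm up a silver tube 19 mm across, then a 15 mm bullet cut on the slant. This point is on its axis, 45 mm above its underside, 51 mm above the bench. z is its axis, x points where the slanted cut (a paler oval) faces. Turn it by the silver tube; 0.035 kg
- lip2_cut (a point): lowest point of the slanted cut of lipstick 2, 7.5 mm from its axis along its x, 70 mm above its underside
- lip3_mid (a point): lipstick sample standing loosely in well 3 (None if absent): 88 mm tall; white case 21 mm across, from 30 to 62 mm up a silver tube 19 mm across, then a 15 mm bullet cut on the slant. This point is on its axis, 45 mm above its underside, 51 mm above the bench. z is its axis, x points where the slanted cut (a paler oval) faces. Turn it by the silver tube; 0.035 kg
- lip3_cut (a point): lowest point of the slanted cut of lipstick 3, 7.5 mm from its axis along its x, 70 mm above its underside
- jar0: loose bystander: pigment jar, 48 mm across, 62 mm high with its white cap; origin under its centre
- jar1: loose bystander: pigment jar, 48 mm across, 62 mm high with its white cap; origin under its centre
- jar2: loose bystander: pigment jar, 48 mm across, 62 mm high with its white cap; origin under its centre
- jar3: loose bystander: pigment jar, 48 mm across, 62 mm high with its white cap; origin under its centre
- pad: the setting block's home: a thin green felt pad lying flat on the bench (fixed, under 1 mm thick, the block's underside is at bench height on it), 170 mm (x) x 80 mm (y); origin at its centre. At the start the block lies lengthways on it with the handle along the pad's -x, its steel part about 55 mm from the pad's centre along +x

How it is judged:
On the way, in this order (a step that is already met when the one before it is completed fails the run):
1. the setting block lies flat on the anvil under the foot, handle out of the open front (horizontal distance between block_mid and anvil below 0.009 m and z of block_mid in the frame of anvil between 0.011 and 0.019 m and angle between block_mid's own x axis and vertical between 1.49 and 1.65 rad and x of block_grip in the frame of anvil below -0.05 m), for 0.2 s.
2. the foot is wound down onto the block and presses on it (pointer 0.6 to 2.8 rad) (horizontal distance between block_mid and anvil below 0.009 m and value of joint pointer between 0.6 and 2.8 rad), for 0.2 s.
3. with the foot still pressing on the block, the red zero mark is turned under the pointer, within 3 mm (all of step 2 and distance between zero_mark and pointer_tip below 0.003 m), for 0.3 s.
At the end, for the whole second after the job is handed in: The foot is wound clear (crank below 7.5 rad); the block lies flat on the green pad, wholly on it give or take 5 mm; each lipstick present is upright, fully down in its own well, its cut facing along its white line to the front within 0.2 rad (value of joint crank below 7.5 rad and x of block_mid in the frame of pad between -0.075 and 0.075 m and y of block_mid in the frame of pad between -0.03 and 0.03 m and x of block_grip in the frame of pad between -0.075 and 0.075 m and y of block_grip in the frame of pad between -0.04 and 0.04 m and height (world z) of block_mid below 0.02 m and angle between block_mid's own x axis and vertical between 1.49 and 1.65 rad and angle between the x axis of each of lip0_mid, lip1_mid, lip2_mid, lip3_mid and the x axis of rack, either way round below 0.2 rad and x of each of lip0_cut, lip1_cut, lip2_cut, lip3_cut in the frame of rack below -0.003 m and x of lip0_mid in the frame of rack between -0.006 and 0.006 m and y of lip0_mid in the frame of rack between -0.111 and -0.099 m and z of each of lip0_mid, lip1_mid, lip2_mid, lip3_mid in the frame of rack below 0.056 m and angle between each of lip0_mid, lip1_mid, lip2_mid, lip3_mid's own z axis and vertical below 0.12 rad and x of lip1_mid in the frame of rack between -0.006 and 0.006 m and y of lip1_mid in the frame of rack between -0.041 and -0.029 m and x of lip2_mid in the frame of rack between -0.006 and 0.006 m and y of lip2_mid in the frame of rack between 0.029 and 0.041 m and x of lip3_mid in the frame of rack between -0.006 and 0.006 m and y of lip3_mid in the frame of rack between 0.099 and 0.111 m); the robot touches nothing.
It fails at once if a pigment jar is moved by more than 30 mm (distance of any of jar0, jar1, jar2, jar3 from where it was at the start of the episode above 0.03 m).
Of lip0, lip1, lip2, lip3 only 2 to 4 are there at a start; the rules pass over those that are not, and their reading is None.
At some moment in a run one of setting_block may be knocked a few centimetres aside while the robot is not near it.
Once in a run the grip may slacken for a moment while it holds something.
It also fails if it takes over 210 s, if anything falls off the work surface, if the arm or the gripper's body presses on something with over 40 N, if the wrist force passes 120 N, or if a joint passes its speed limit or range.

### The arm

A 6-joint arm with a two-finger parallel gripper is mounted at the origin on the work surface. World frame = base frame: x ahead of the robot, y to its left, z up, the work surface at z = 0. Lengths are in m, angles in rad, forces in N, time in s.
With the tool pointing down it reaches from about 0.35 to 0.775 m from the base axis. Payload 5.5 kg.
Tool frame: the origin (TCP) lies between the finger pads; the fingertips stand 11 mm ahead of it and the grasp point (between the pads) lies 8 mm behind it (tips_ahead is the distance from the TCP to the fingertips, in m); z points along the fingers, y is the line along which they close (so a half turn about z gives the same grasp; the last joint's range is limited). The gripper opens to 85 mm and grips with 20 to 120 N. Pads are 22 mm wide; open, the fingers measure 114 mm over their backs; the gripper's body (76 mm by 85 mm) begins 54 mm behind the grasp point. The pads swing forward as they close: fully open they stand 13 mm farther back than shut.
Start: joints at [1.193, 0.313, 0.046, 1.304, 0, 1.431], TCP at [0.135, 0.559, 0.242] pointing down, gripper open.
Joint ranges: [-2.76, 2.76], [-0.86, 1.69], [-1.03, 1.26], [-2.2, 2.34], [-1.47, 1.5], [-3.14, 3.14]. Speed limits (rad/s): [2.57, 2.57, 3.14, 3.14, 3.14, 3.14].

### API

Orientations are given as a unit quaternion [w, x, y, z].
In Python, from workcell import * gives the robot as it stands. The module is installed in compiled form; this text tells all that it offers.
- The arm moves only by the tool jog_arm, never from a script. Its argument "moves" is a list of rows, each an object with "fingers": the closure, from 0 (fully open) to 1 (shut); "slide": the shift along the tool's x, y, z in mm, a list of three; "angular": the turn, a rotation vector about the tool's x, y, z in degrees, a list of three. A call has 1 to 10 rows; each row is the pose to reach, as a shift and turn from the pose commanded when the call began, along the tool's axes at that moment; what a row does not reach only later rows make up. A row lasts 1/12 s, in which the tool goes at most 41.7 mm and 7.16 degrees, less where a joint would pass 70% of its speed; a pose out of reach is approached as far as the arm can. A call with a gripper value outside its range is refused whole. The fingers move at their own pace and stop on an object; "squeeze" is the grip in N (left out, the last holds). Time passes only in rows, so rows that repeat a pose let the fingers close. It gives the time, the measured TCP pose, the force, the opening and the grip force at its end, in the units of the state.
- get_state(): the state, without advancing time (a new reading comes with each control period).
- read_camera(name): name is "side" or "top" or "wrist"; returns a dict with "color" (420x560x3 uint8, red, green, blue), "fovy" (degrees; the focal length in pixels is half the picture's height over the tangent of half this angle, whatever the lens; pixels are square), "cx", "cy" (the principal point, pixels), "D" ([k1, k2, p1, p2, k3] as OpenCV has them; the pictures are not rectified), "world_from_camera" (4x4, takes a point from camera to world coordinates); the wrist camera has in their place "tool_from_camera" (4x4, takes a point from camera to tool coordinates, whose origin is the TCP and whose axes are the flange's). Camera axes: x right, y down, z forward; pixel columns grow to the right and rows downward; lengths in m; the calibration is good to about 2 mm. A picture is of the moment at which its call begins: read the wrist's pose just before it. There is no depth.
- hand_in(): hands the job in; it is judged then, once.
Trained networks look in a picture, given as the dict that the camera call returned (one of the last four; its "shot" number tells which), for a name from the list of things; names that differ only in an ending like _2 or _b are one class to them, and where a whole thing is asked for, a point or a joint stands for the part that bears it (a point fixed in the world has none). Each returns a list of dicts, best first, with "p" (0 to 1); they miss things now and then, are a little off and sometimes report something else, mostly with a low value. They report only what shows in the picture. A call takes as long as a camera call.
- look_for(target, picture): "point" ([column, row] in pixels, amid what is visible of it).
- tip_of(target, picture): "point" ([column, row] in pixels: a listed point, or the origin of a listed thing).
The state is a dict: "clock": time; "joint_pos": joint angles; "qvel": joint speeds; "tau": joint torques, N m; "tcp_pos": TCP position; "orientation": TCP orientation; "wrist_force": force on the tool from outside, world axes, zero at the start; "ft_torque": the same for the moment, N m; "finger_gap": finger opening in m; "grip_force": force on a finger pad.
Only numpy, scipy, OpenCV 4.12 (cv2) and the standard library are available. Lean on these libraries where they do the work, as an engineer would, in place of code of your own. Each camera call takes 0.05 s, during which the arm holds its last target. There are 200 camera calls.

## Working session

There is one attempt and no reset: what is moved stays moved. The work goes in short steps, Python scripts to look and compute and a tool call to move; the robot and the scene stay as the last step left them, time stands still between calls to the robot, and variables do not carry over. Pictures are saved under pics/ and viewed, at most 14 in all, crops included, and the job is handed in when it is done.

Besides the shell and the picture viewer there is one more tool, called after ">>>" as name([rows], argument=value, ...), one row to a line, values as JSON. jog_arm: Moves the arm, as the interface text tells. Its arguments: {"type":"object","properties":{"moves":{"type":"array","items":{"type":"object","properties":{"fingers":{"type":"number"},"slide":{"type":"array","items":{"type":"number"}},"angular":{"type":"array","items":{"type":"number"}}}}},"squeeze":{"type":"number"}},"required":["moves"]}

```bash
mkdir -p pics
cat > h.py <<'E'
import numpy as np, cv2
from scipy.spatial.transform import Rotation as R
from workcell import *
def K(p):
    f=p["color"].shape[0]/2/np.tan(np.radians(p["fovy"])/2)
    return np.array([[f,0,p["cx"]],[0,f,p["cy"]],[0,0,1.]])
def tool(s):
    T=np.eye(4);q=s["orientation"];T[:3,:3]=R.from_quat([q[1],q[2],q[3],q[0]]).as_matrix();T[:3,3]=s["tcp_pos"];return T
def shot(name,save=None):
    s=get_state();p=read_camera(name)
    p["T"]=p["world_from_camera"] if name!="wrist" else tool(s)@p["tool_from_camera"]
    if save: cv2.imwrite("pics/"+save,p["color"][:,:,::-1])
    return p
def ray(p,px):
    u=cv2.undistortPoints(np.array([[px]],float),K(p),np.array(p["D"],float))[0,0]
    d=p["T"][:3,:3]@np.array([u[0],u[1],1]);return p["T"][:3,3],d/np.linalg.norm(d)
def atz(p,px,z):
    o,d=ray(p,px);return o+d*(z-o[2])/d[2]
def tri(rs):
    A=np.zeros((3,3));b=np.zeros(3)
    for o,d in rs:
        M=np.eye(3)-np.outer(d,d);A+=M;b+=M@o
    x=np.linalg.solve(A,b);return x,[round(1e3*np.linalg.norm((np.eye(3)-np.outer(d,d))@(x-o)),1) for o,d in rs]
def proj(p,X):
    T=np.linalg.inv(p["T"]);return cv2.projectPoints(np.array([X],float),cv2.Rodrigues(T[:3,:3])[0],T[:3,3],K(p),np.array(p["D"],float))[0][0,0]
def totool(X,s=None):
    s=s or get_state();return (np.linalg.inv(tool(s))@np.append(X,1))[:3]*1e3
def brief(s=None):
    s=s or get_state();print("t",round(s["clock"],2),"tcp",np.round(s["tcp_pos"],4),"q",np.round(s["orientation"],4),"F",np.round(s["wrist_force"],1),"gap",round(s["finger_gap"],4),"gf",np.round(s["grip_force"],1),"j",np.round(s["joint_pos"],3))
E
cat > a.py <<'E'
from h import *
np.set_printoptions(precision=4,suppress=True)
brief()
names=["block_mid","block_grip","anvil","crank_grip","dial","zero_mark","pointer_tip","rack","lip0_mid","lip1_mid","lip2_mid","lip3_mid","lip0_cut","lip1_cut","lip2_cut","lip3_cut","jar0","jar1","jar2","jar3","pad"]
P=[shot(c,c+"0.png") for c in("side","top","wrist")]
for p in P: print(p["T"].round(3).tolist(),p["fovy"])
for n in names:
    r=[]
    for i,p in enumerate(P):
        L=tip_of(n,p)[:4 if n[:3] in("jar","lip") else 2]
        print(n,"STW"[i],[(np.round(l["point"],1).tolist(),round(l["p"],2)) for l in L],end=" ")
        if L and L[0]["p"]>.4:r.append(ray(p,L[0]["point"]))
    print("\n   ",tri(r) if len(r)>1 else "")
E
python3 a.py
```

```text
t 0.0 tcp [0.1353 0.5584 0.2414] q [-0.0002  0.1186  0.9929 -0.0009] F [0.4 0.5 0.3] gap 0.0852 gf 0.0 j [ 1.193  0.314  0.045  1.304 -0.     1.431]
[[0.884, -0.312, 0.348, 0.176], [-0.467, -0.566, 0.679, -0.792], [-0.015, -0.763, -0.646, 0.957], [0.0, 0.0, 0.0, 1.0]] 47.74702832596911
[[-0.004, -0.992, 0.123, 0.422], [-1.0, 0.002, -0.02, 0.05], [0.02, -0.123, -0.992, 1.433], [0.0, 0.0, 0.0, 1.0]] 45.7958646862726
[[0.236, 0.93, 0.28, 0.064], [0.972, -0.226, -0.068, 0.576], [-0.0, 0.288, -0.957, 0.374], [0.0, 0.0, 0.0, 1.0]] 59.6117632962007
block_mid S [([215.1, 263.2], 0.59)] block_mid T [([256.1, 269.4], 0.75), ([291.6, 167.1], 0.41)] block_mid W [] 
    (array([0.4371, 0.0842, 0.0108]), [np.float64(2.3), np.float64(2.3)])
block_grip S [([206.2, 245.7], 0.72)] block_grip T [([225.0, 268.6], 0.84)] block_grip W [] 
    (array([ 0.442 ,  0.1728, -0.0014]), [np.float64(0.0), np.float64(0.0)])
anvil S [([285.2, 281.5], 0.95)] anvil T [([310.8, 223.7], 0.82), ([197.8, 209.9], 0.39)] anvil W [] 
    (array([ 0.5681, -0.0726,  0.021 ]), [np.float64(0.4), np.float64(0.4)])
crank_grip S [(
[... 2549 characters left out ...]
 0.65), ([188.7, 200.9], 0.56)] jar2 T [([129.5, 239.2], 0.87), ([144.0, 258.3], 0.79), ([290.7, 166.8], 0.73), ([416.8, 268.8], 0.62)] jar2 W [] 
    (array([ 0.707 ,  0.336 , -0.2103]), [np.float64(233.6), np.float64(233.6)])
jar3 S [([327.6, 252.7], 0.75), ([201.1, 188.8], 0.66), ([301.0, 411.1], 0.65), ([188.7, 200.9], 0.56)] jar3 T [([129.5, 239.2], 0.87), ([144.0, 258.3], 0.79), ([290.7, 166.8], 0.73), ([416.8, 268.8], 0.62)] jar3 W [] 
    (array([ 0.707 ,  0.336 , -0.2103]), [np.float64(233.6), np.float64(233.6)])
pad S [([207.1, 250.6], 0.69)] pad T [([233.0, 266.3], 0.83), ([197.1, 213.2], 0.54)] pad W [] 
    (array([ 0.4428,  0.1516, -0.0017]), [np.float64(6.0), np.float64(6.0)])
```

```bash
python3 -c "
import cv2
t=cv2.imread('pics/top0.png')[140:340,110:440];s=cv2.imread('pics/side0.png')[150:330,150:370]
cv2.imwrite('pics/tc.png',cv2.resize(t,None,fx=2.4,fy=2.4,interpolation=2));cv2.imwrite('pics/sc.png',cv2.resize(s,None,fx=3.3,fy=3.3,interpolation=2))"
```

```text
(no output)
```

View pics/tc.png

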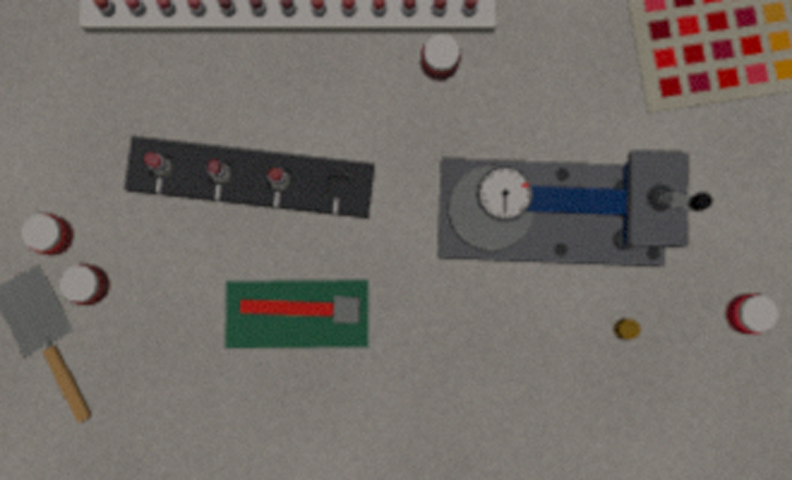

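View pics/sc.png

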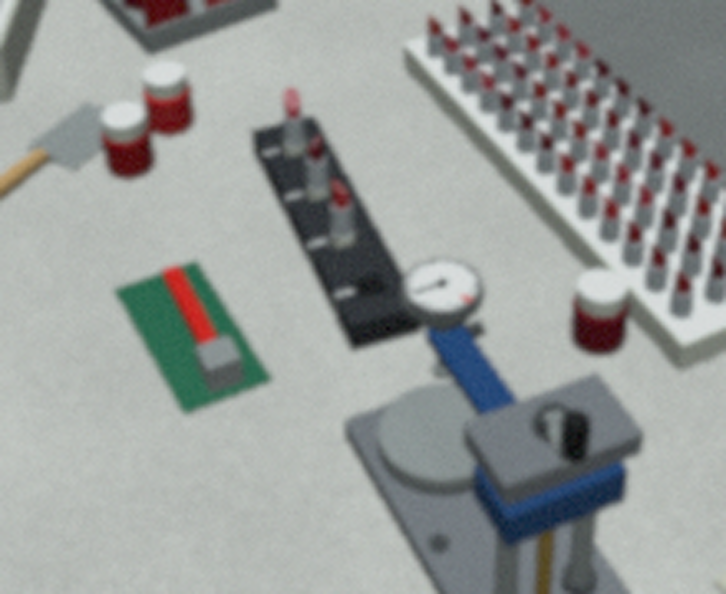

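```bash
cat >> h.py <<'E'
def go(X,yaw):
    "slide (mm) and angular (deg) from the present pose to TCP at X, pointing down, tool x at yaw deg"
    T=tool(get_state());c,s=np.cos(np.radians(yaw)),np.sin(np.radians(yaw))
    G=np.array([[c,s,0],[s,-c,0],[0,0,-1.]])
    print("slide",np.round(T[:3,:3].T@(np.array(X)-T[:3,3])*1e3,1),"angular",np.round(np.degrees(R.from_matrix(T[:3,:3].T@G).as_rotvec()),1))
E
python3 - <<'E'
from h import *
p=shot("top")
f=lambda u,v,z:print(np.round(atz(p,(110+u/2.4,140+v/2.4),z),4))
print("block mid, handle end");f(345,308,.03);f(241,307,.023)
print("pad corners");[f(*c,0) for c in((227,282),(366,281),(368,347),(227,348))]
print("rack corners");[f(*c,.03) for c in((132,137),(374,163),(370,217),(125,190))]
print("knob, dial");f(700,201,.251);f(505,193,.19)
print("base corners");[f(*c,.022) for c in((440,158),(664,265),(438,258))]
go((.44,.10,.25),90);go((.44,.10,.25),110)
E
```

```text
block mid, handle end
[0.442  0.0897 0.03  ]
[0.4438 0.2117 0.023 ]
pad corners
[0.4739 0.2314 0.    ]
[0.4745 0.0655 0.    ]
[0.3963 0.0632 0.    ]
[0.3959 0.2302 0.    ]
rack corners
[0.6444 0.3422 0.03  ]
[0.6129 0.0557 0.03  ]
[0.5486 0.0605 0.03  ]
[0.5812 0.3489 0.03  ]
knob, dial
[ 0.544  -0.2713  0.251 ]
[ 0.5591 -0.0825  0.19  ]
base corners
[ 0.6199 -0.0231  0.022 ]
[ 0.4915 -0.2879  0.022 ]
[ 0.5005 -0.0198  0.022 ]
slide [-404.  -374.2   -7.7] angular [ 0.  -0.  76.4]
slide [-404.  -374.2   -7.7] angular [ 0.  -0.  56.4]
```

>>> jog_arm([
  {"slide":[-404,-374,-8],"angular":[0,0,76.4],"fingers":0.4},
  {"slide":[-404,-374,-8],"angular":[0,0,76.4],"fingers":0.4},
  {"slide":[-404,-374,-8],"angular":[0,0,76.4],"fingers":0.4},
  {"slide":[-404,-374,-8],"angular":[0,0,76.4],"fingers":0.4},
  {"slide":[-404,-374,-8],"angular":[0,0,76.4],"fingers":0.4},
  {"slide":[-404,-374,-8],"angular":[0,0,76.4],"fingers":0.4},
  {"slide":[-404,-374,-8],"angular":[0,0,76.4],"fingers":0.4},
  {"slide":[-404,-374,-8],"angular":[0,0,76.4],"fingers":0.4},
  {"slide":[-404,-374,-8],"angular":[0,0,76.4],"fingers":0.4},
  {"slide":[-404,-374,-8],"angular":[0,0,76.4],"fingers":0.4},
])

```text
clock: 4.18
tcp_pos: [0.3666, 0.21, 0.2488]
orientation: [0.0, 0.679, 0.734, 0.001]
wrist_force: [-0.1, -0.1, -0.5]
finger_gap: 0.0512
grip_force: 0.0
```

>>> jog_arm([
  {"slide":[0,0,0],"angular":[0,0,0],"fingers":0.4},
])

```text
clock: 4.27
tcp_pos: [0.37, 0.2065, 0.2487]
orientation: [0.002, 0.682, 0.731, 0.0]
wrist_force: [-0.6, -0.1, 0.2]
finger_gap: 0.0509
grip_force: 0.0
```

Run:
```python
from h import *
brief()
p=shot("wrist","w1.png")
for n in ["block_mid","block_grip","pad","rack","lip1_mid","lip2_mid","anvil"]:
    print(n,[(np.round(l["point"],1).tolist(),round(l["p"],2),np.round(atz(p,l["point"],.015),4).tolist()) for l in tip_of(n,p)[:2]])
go((.44,.10,.25),90)
```

```text
t 4.27 tcp [0.37   0.2065 0.2487] q [1.700e-03 6.824e-01 7.310e-01 4.000e-04] F [-0.6 -0.1  0.2] gap 0.0509 gf 0.0 j [ 0.321  0.016 -0.297  1.255 -0.003  1.823]
block_mid []
block_grip [([343.2, 220.6], 0.88, [0.4423, 0.1711, 0.015])]
pad [([335.3, 232.5], 0.76, [0.4355, 0.1574, 0.015]), ([546.2, 170.0], 0.69, [0.6398, 0.2378, 0.015])]
rack [([489.6, 194.2], 0.77, [0.5887, 0.2094, 0.015])]
lip1_mid [([504.6, 244.5], 0.65, [0.6177, 0.1561, 0.015])]
lip2_mid [([538.7, 167.6], 0.95, [0.6315, 0.2397, 0.015])]
anvil [([489.2, 195.2], 0.65, [0.5885, 0.2083, 0.015])]
slide [-119.    64.9   -1.7] angular [-0.  -0.   4.9]
```

View pics/w1.png

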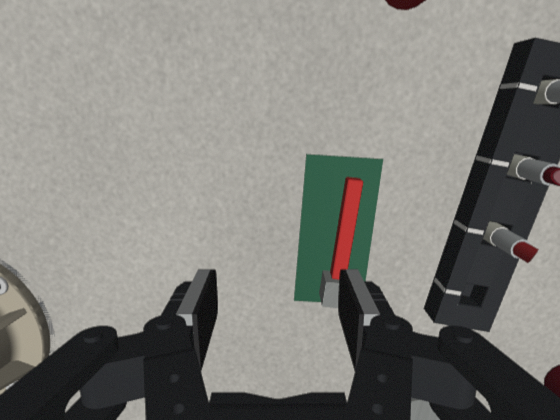

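Run:
```python
from h import *
s=get_state();p=shot("wrist")
a=atz(p,(353,180),.023);b=atz(p,(341,278),.023);print(a,b,np.degrees(np.arctan2(a[1]-b[1],a[0]-b[0])),np.linalg.norm(a-b))
c=p["color"].astype(int)
m=((c[:,:,0]>150)&(c[:,:,1]<80)&(c[:,:,2]<80)).astype(np.uint8);m[:,:250]=0;m[:,400:]=0
n=cv2.connectedComponentsWithStats(m);i=1+np.argmax(n[2][1:,4]);pts=np.argwhere(n[1]==i)[:,::-1].astype(float)
r=cv2.minAreaRect(pts.astype(np.float32));B=cv2.boxPoints(r);print(B)
print([np.round(atz(p,q,.023),4).tolist() for q in B])
for q in((306,154),(382,158),(295,300)):print("pad",atz(p,q,0).round(4))
for q in((486,224),(511,158),(539,81)):print("lipbase",atz(p,q,.036).round(4))
for q in((447,292),(463,231),(482,161),(502,85),(427,316)):print("rackfrontline",atz(p,q,.03).round(4))
```

```text
[0.43936133 0.22426144 0.023     ] [0.44195868 0.11765798 0.023     ] 91.3957113810724 0.1066351025536738
[[333.6923  284.53845]
 [353.1923  187.03845]
 [367.03842 189.80768]
 [347.53842 287.30768]]
[[0.4352, 0.1093, 0.023], [0.4406, 0.2173, 0.023], [0.4547, 0.2156, 0.023], [0.4505, 0.1073, 0.023]]
pad [0.3923 0.243  0.    ]
pad [0.4711 0.2457 0.    ]
pad [0.3978 0.0743 0.    ]
lipbase [0.5736 0.1942 0.036 ]
lipbase [0.5808 0.2599 0.036 ]
lipbase [0.5873 0.3285 0.036 ]
rackfrontline [0.5549 0.1144 0.03  ]
rackfrontline [0.556  0.1833 0.03  ]
rackfrontline [0.5578 0.2543 0.03  ]
rackfrontline [0.559 0.323 0.03 ]
rackfrontline [0.5396 0.084  0.03  ]
```

```bash
cat >> h.py <<'E'
def red_handle(p):
    "ends of the red handle's top centre line, in pixels"
    c=p["color"].astype(int)
    m=((c[:,:,0]>110)&(c[:,:,1]<.45*c[:,:,0])&(c[:,:,2]<.45*c[:,:,0])).astype(np.uint8)
    n=cv2.connectedComponentsWithStats(m)
    for i in 1+np.argsort(-n[2][1:,4]):
        q=np.argwhere(n[1]==i)[:,::-1].astype(np.float32);r=cv2.minAreaRect(q)
        if max(r[1])>3*min(r[1]): B=cv2.boxPoints(r);break
    if np.linalg.norm(B[0]-B[1])>np.linalg.norm(B[1]-B[2]):B=np.roll(B,-1,0)
    return (B[0]+B[1])/2,(B[2]+B[3])/2,B
E
python3 - <<'E'
from h import *
p=shot("wrist");brief();print(p["T"][:3,3])
a,b,B=red_handle(p)
for z in(.02,.023):
    A,C=atz(p,a,z),atz(p,b,z);print(A,C,np.linalg.norm(A-C),np.degrees(np.arctan2(*(C-A)[[1,0]])))
print([tip_of("block_grip",p)[:1]],atz(p,tip_of("block_grip",p)[0]["point"],.015))
go((.443,.1665,.12),88)
E
```

```text
t 4.77 tcp [0.3653 0.2128 0.2484] q [-0.      0.6761  0.7368  0.    ] F [-1.  -0.2 -0.3] gap 0.0511 gf 0.0 j [ 0.337  0.016 -0.298  1.257  0.     1.822]
[0.35927835 0.28678682 0.38040096]
[0.44807225 0.21657339 0.02      ] [0.44411771 0.10645501 0.02      ] 0.11018935669323539 -92.05670603038904
[0.44733312 0.21715785 0.023     ] [0.4434115  0.10795611 0.023     ] 0.10927213363340607 -92.05670603038905
[[{'point': [347.3, 232.3], 'p': 0.66}]] [0.44331426 0.16685802 0.015     ]
slide [-52.4  73.3 128.3] angular [ 0.  -0.   6.9]
```

>>> jog_arm([
  {"slide":[-53,74,100],"angular":[0,0,6.9],"fingers":0.4},
  {"slide":[-53,74,100],"angular":[0,0,6.9],"fingers":0.4},
  {"slide":[-53,74,100],"angular":[0,0,6.9],"fingers":0.4},
  {"slide":[-53,74,100],"angular":[0,0,6.9],"fingers":0.4},
  {"slide":[-53,74,100],"angular":[0,0,6.9],"fingers":0.4},
  {"slide":[-53,74,100],"angular":[0,0,6.9],"fingers":0.4},
])

```text
clock: 5.37
tcp_pos: [0.4434, 0.1652, 0.1482]
orientation: [-0.001, 0.72, 0.694, -0.001]
wrist_force: [0.1, -0.7, -0.3]
finger_gap: 0.051
grip_force: 0.0
```

Run:
```python
from h import *
shot("wrist");p=shot("wrist");brief()
a,b,B=red_handle(p)
z=.023
A,C=atz(p,a,z),atz(p,b,z);print(a,b,A,C,np.linalg.norm(A-C),np.degrees(np.arctan2(*(C-A)[[1,0]])))
for n in("block_grip","block_mid"):
  L=tip_of(n,p);print(n,L[:1],[atz(p,l["point"],.015) for l in L[:1]])
go((.444,.167,.012),88)
```

```text
t 5.47 tcp [0.4439 0.1658 0.1496] q [2.000e-04 7.199e-01 6.941e-01 6.000e-04] F [-0.1  0.9  1.1] gap 0.0513 gf 0.0 j [ 0.188  0.17  -0.376  1.024  0.     1.795]
[280.5 141. ] [280.5 284. ] [0.44787675 0.21697246 0.023     ] [0.44403276 0.10767552 0.023     ] 0.10936451496942982 -92.01426791648954
block_grip [{'point': [278.5, 207.4], 'p': 0.94}] [array([0.44467988, 0.16725787, 0.015     ])]
block_mid [{'point': [277.9, 296.9], 'p': 0.6}] [array([0.44143195, 0.0921102 , 0.015     ])]
slide [  1.   -0.5 137.9] angular [ 0.1 -0.  -0.1]
```

>>> jog_arm([
  {"slide":[1,1,60],"angular":[0,0,0],"fingers":0.4},
  {"slide":[1,1,100],"angular":[0,0,0],"fingers":0.4},
  {"slide":[1,1,120],"angular":[0,0,0],"fingers":0.4},
  {"slide":[1,1,135],"angular":[0,0,0],"fingers":0.4},
  {"slide":[1,1,135],"angular":[0,0,0],"fingers":0.4},
  {"slide":[1,1,135],"angular":[0,0,0],"fingers":0.4},
])

```text
clock: 6.07
tcp_pos: [0.4447, 0.1665, 0.0138]
orientation: [-0.0, 0.72, 0.694, -0.0]
wrist_force: [0.7, 1.1, 1.0]
finger_gap: 0.0511
grip_force: 0.0
```

>>> jog_arm([
  {"slide":[0,0,0],"angular":[0,0,0],"fingers":1},
  {"slide":[0,0,0],"angular":[0,0,0],"fingers":1},
  {"slide":[0,0,0],"angular":[0,0,0],"fingers":1},
  {"slide":[0,0,0],"angular":[0,0,0],"fingers":1},
  {"slide":[0,0,0],"angular":[0,0,0],"fingers":1},
  {"slide":[0,0,0],"angular":[0,0,0],"fingers":1},
], squeeze=80)

```text
clock: 6.57
tcp_pos: [0.4466, 0.1666, 0.0148]
orientation: [0.001, 0.72, 0.694, 0.002]
wrist_force: [-0.6, 3.0, 7.0]
finger_gap: 0.0141
grip_force: 80.6
```

>>> jog_arm([
  {"slide":[0,0,-30],"angular":[0,0,0],"fingers":1},
  {"slide":[0,0,-60],"angular":[0,0,0],"fingers":1},
  {"slide":[0,0,-100],"angular":[0,0,0],"fingers":1},
  {"slide":[0,0,-100],"angular":[0,0,0],"fingers":1},
])

```text
clock: 6.9
tcp_pos: [0.4491, 0.1668, 0.1199]
orientation: [0.003, 0.72, 0.694, 0.004]
wrist_force: [2.2, 0.5, -2.2]
finger_gap: 0.014
grip_force: 79.5
```

Run:
```python
from h import *
brief()
go((.37,-.09,.2),180)
```

```text
t 6.9 tcp [0.4491 0.1668 0.1199] q [0.0028 0.7202 0.6938 0.0044] F [ 2.2  0.5 -2.2] gap 0.014 gf 79.5 j [ 0.188  0.198 -0.42   0.942  0.     1.796]
slide [-259.4  -68.6  -81.4] angular [  0.6   0.4 -92.1]
```

>>> jog_arm([
  {"slide":[-259,-55,-82],"angular":[0,0,-92],"fingers":1},
  {"slide":[-259,-55,-82],"angular":[0,0,-92],"fingers":1},
  {"slide":[-259,-55,-82],"angular":[0,0,-92],"fingers":1},
  {"slide":[-259,-55,-82],"angular":[0,0,-92],"fingers":1},
  {"slide":[-259,-55,-82],"angular":[0,0,-92],"fingers":1},
  {"slide":[-259,-55,-82],"angular":[0,0,-92],"fingers":1},
  {"slide":[-259,-55,-82],"angular":[0,0,-92],"fingers":1},
  {"slide":[-259,-55,-82],"angular":[0,0,-92],"fingers":1},
  {"slide":[-259,-55,-82],"angular":[0,0,-92],"fingers":1},
  {"slide":[-259,-55,-82],"angular":[0,0,-92],"fingers":1},
])

```text
clock: 7.73
tcp_pos: [0.3801, -0.0927, 0.1957]
orientation: [0.0, 0.252, 0.968, -0.0]
wrist_force: [0.5, 0.3, -2.2]
finger_gap: 0.0139
grip_force: 79.7
```

Run:
```python
from h import *
brief()
go((.385,-.09,.2),180)
```

```text
t 7.73 tcp [ 0.3801 -0.0927  0.1957] q [ 5.000e-04  2.523e-01  9.676e-01 -2.000e-04] F [ 0.5  0.3 -2.2] gap 0.0139 gf 79.7 j [-0.445 -0.021 -0.466  1.125 -0.     0.065]
slide [-3.   4.7 -4.3] angular [ -0.    0.1 -29.2]
```

>>> jog_arm([
  {"slide":[-3,5,-4],"angular":[0,0,-29],"fingers":1},
  {"slide":[-3,5,-4],"angular":[0,0,-29],"fingers":1},
  {"slide":[-3,5,-4],"angular":[0,0,-29],"fingers":1},
  {"slide":[-3,5,-4],"angular":[0,0,-29],"fingers":1},
  {"slide":[-3,5,-4],"angular":[0,0,-29],"fingers":1},
  {"slide":[-3,5,-4],"angular":[0,0,-29],"fingers":1},
  {"slide":[-3,5,-4],"angular":[0,0,-29],"fingers":1},
])

```text
clock: 8.32
tcp_pos: [0.3852, -0.0878, 0.1991]
orientation: [-0.0, 0.005, 1.0, 0.0]
wrist_force: [-0.3, 0.3, -2.9]
finger_gap: 0.0138
grip_force: 79.5
```

Run:
```python
from h import *
brief()
p=shot("wrist","w2.png");brief()
for n,z in(("anvil",.039),("dial",.184),("crank_grip",.234),("zero_mark",.19),("block_mid",.2)):
    print(n,[(np.round(l["point"],1).tolist(),round(l["p"],2),np.round(atz(p,l["point"],z),4).tolist()) for l in tip_of(n,p)[:2]])
```

```text
t 8.32 tcp [ 0.3852 -0.0878  0.1991] q [-3.0e-04  4.5e-03  1.0e+00  1.0e-04] F [-0.3  0.3 -2.9] gap 0.0138 gf 79.5 j [-0.428 -0.014 -0.451  1.134 -0.    -0.419]
t 8.37 tcp [ 0.3853 -0.0878  0.1992] q [-1.0e-04  4.2e-03  1.0e+00  1.0e-04] F [-0.7  0.7 -2.7] gap 0.0143 gf 79.5 j [-0.428 -0.014 -0.451  1.134  0.    -0.419]
anvil [([287.9, 375.2], 0.74, [0.5584, -0.0785, 0.039])]
dial []
crank_grip []
zero_mark [([287.4, 375.6], 0.18, [0.4313, -0.0829, 0.19])]
block_mid []
```

View pics/w2.png

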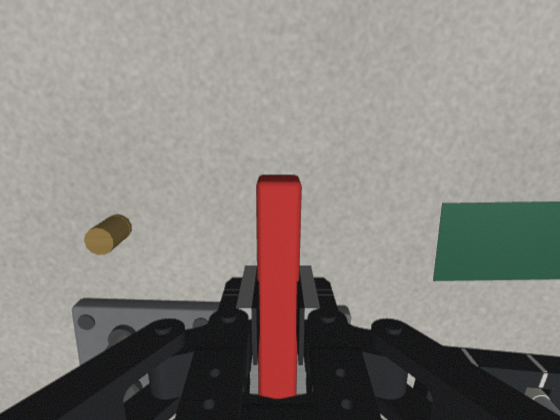

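Run:
```python
from h import *
t=shot("top");s=shot("side")
print("top anvil",atz(t,(314.2,226.2),.039),atz(t,(310.8,223.7),.039));print("side anvil",atz(s,(285.2,281.5),.039), atz(s,(150+443/3.3,150+435/3.3),.039))
for z in(.175,.18,.185,.19,.195):print(z,"dial top",atz(t,(110+505/2.4,140+193/2.4),z+.006),"side",atz(s,(150+442/3.3,150+287/3.3),z+.006))
print("knob",tri([ray(t,(110+700/2.4,140+201/2.4)),ray(s,(150+577/3.3,150+420/3.3))]))
for p,n in((t,"top"),(s,"side")):
  for k,z in(("anvil",.039),("dial",.185),("crank_grip",.234)):
    print(n,k,[(np.round(l["point"],1).tolist(),round(l["p"],2),np.round(atz(p,l["point"],z),4).tolist()) for l in tip_of(k,p)[:2]])
```

```text
top anvil [ 0.55945631 -0.08071893  0.039     ] [ 0.56656428 -0.07119932  0.039     ]
side anvil [ 0.5601685  -0.08634183  0.039     ] [ 0.55751707 -0.08611209  0.039     ]
0.175 dial top [ 0.56013591 -0.08343588  0.181     ] side [ 0.56490472 -0.07196363  0.181     ]
0.18 dial top [ 0.55958298 -0.08290448  0.186     ] side [ 0.56239821 -0.07660369  0.186     ]
0.185 dial top [ 0.55903005 -0.08237307  0.191     ] side [ 0.55989169 -0.08124374  0.191     ]
0.19 dial top [ 0.55847712 -0.08184167  0.196     ] side [ 0.55738518 -0.0858838   0.196     ]
0.195 dial top [ 0.55792419 -0.08131026  0.201     ] side [ 0.55487866 -0.09052385  0.201     ]
knob (array([ 0.5461025 , -0.27332145,  0.2462457 ]), [np.float64(1.7), np.float64(1.7)])
top anvil [([313.3, 222.6], 0.92, [0.5697, -0.0783, 0.039])]
top dial [([322.9, 222.7], 0.78, [0.5539, -0.0892, 0.185])]
top crank_grip [([400.8, 223.1], 0.61, [0.5474, -0.2738, 0.234]), ([225.6, 213.3], 0.22, [0.5721, 0.1524, 0.234])]
side anvil [([285.1, 280.7], 0.81, [0.5612, -0.0839, 0.039])]
side dial [([282.6, 239.8], 0.79, [0.5555, -0.0826, 0.185])]
side crank_grip [([322.1, 281.3], 0.63, [0.5437, -0.2712, 0.234])]
```

Run:
```python
from h import *
go((.3845,-.0759,.07),178);go((.4845,-.0794,.07),178)
```

```text
slide [  1.1  11.9 129.3] angular [0.  0.  1.7]
slide [-98.9   9.  129.4] angular [0.  0.  1.7]
```

>>> jog_arm([
  {"slide":[1,12,40],"angular":[0,0,1.7],"fingers":1},
  {"slide":[1,12,80],"angular":[0,0,1.7],"fingers":1},
  {"slide":[1,12,115],"angular":[0,0,1.7],"fingers":1},
  {"slide":[1,12,129],"angular":[0,0,1.7],"fingers":1},
  {"slide":[1,12,129],"angular":[0,0,1.7],"fingers":1},
  {"slide":[-20,11,129],"angular":[0,0,1.7],"fingers":1},
  {"slide":[-50,10,129],"angular":[0,0,1.7],"fingers":1},
  {"slide":[-80,9,129],"angular":[0,0,1.7],"fingers":1},
  {"slide":[-99,9,129],"angular":[0,0,1.7],"fingers":1},
  {"slide":[-99,9,129],"angular":[0,0,1.7],"fingers":1},
])

```text
clock: 9.85
tcp_pos: [0.4908, -0.0808, 0.0725]
orientation: [0.004, 0.017, 1.0, -0.001]
wrist_force: [1.2, -0.5, -1.5]
finger_gap: 0.014
grip_force: 79.5
```

Run:
```python
from h import *
shot("wrist");brief()
p=shot("side","s3.png")
c=p["color"][200:340,220:400][:,:,::-1];cv2.imwrite("pics/s3c.png",cv2.resize(c,None,fx=3.5,fy=3.5,interpolation=2))
t=shot("top")
for q in(p,t):
  for k,z in(("block_mid",.07),("block_grip",.07),("anvil",.039)):
    print(k,[(np.round(l["point"],1).tolist(),round(l["p"],2),np.round(atz(q,l["point"],z),4).tolist()) for l in tip_of(k,q)[:1]])
```

```text
t 9.9 tcp [ 0.488  -0.0802  0.0719] q [ 2.000e-03  1.750e-02  9.998e-01 -5.000e-04] F [-0.6 -0.7 -2.5] gap 0.0146 gf 79.5 j [-0.325  0.279 -0.446  0.842  0.    -0.29 ]
block_mid [([281.3, 274.6], 0.57, [0.5495, -0.0856, 0.07])]
block_grip [([256.6, 283.3], 0.72, [0.4828, -0.0817, 0.07])]
anvil [([285.7, 279.4], 0.55, [0.5647, -0.0807, 0.039])]
block_mid []
block_grip [([180.4, 209.0], 0.39, [0.6048, 0.2908, 0.07])]
anvil [([403.0, 223.5], 0.69, [0.5666, -0.3326, 0.039])]
```

View pics/s3c.png

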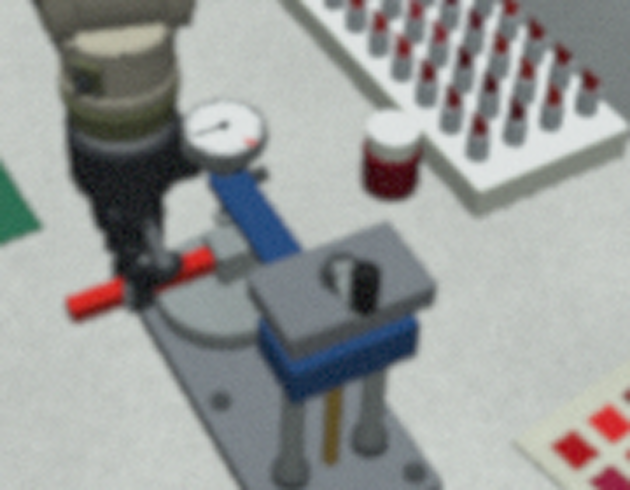

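>>> jog_arm([
  {"slide":[0,0,6],"angular":[0,0,0],"fingers":1},
  {"slide":[0,0,11],"angular":[0,0,0],"fingers":1},
  {"slide":[0,0,14],"angular":[0,0,0],"fingers":1},
  {"slide":[0,0,16],"angular":[0,0,0],"fingers":1},
  {"slide":[0,0,16],"angular":[0,0,0],"fingers":1},
])

```text
clock: 10.72
tcp_pos: [0.4838, -0.0793, 0.0541]
orientation: [-0.001, 0.018, 1.0, 0.0]
wrist_force: [-3.1, 0.0, 4.9]
finger_gap: 0.0143
grip_force: 80.5
```

Run:
```python
from h import *
p=shot("side");brief()
for k,z in(("block_mid",.054),("block_grip",.054),("anvil",.039)):
    print(k,[(np.round(l["point"],1).tolist(),round(l["p"],2),np.round(atz(p,l["point"],z),4).tolist()) for l in tip_of(k,p)[:1]])
```

```text
t 10.77 tcp [ 0.4838 -0.0793  0.0543] q [-7.000e-04  1.790e-02  9.998e-01  1.000e-04] F [-3.8 -0.4  2.9] gap 0.0146 gf 80.3 j [-0.326  0.297 -0.473  0.802 -0.    -0.291]
block_mid [([282.3, 274.4], 0.75, [0.5588, -0.0735, 0.054])]
block_grip [([258.3, 288.5], 0.59, [0.4846, -0.0861, 0.054])]
anvil [([283.2, 280.1], 0.91, [0.5579, -0.0798, 0.039])]
```

>>> jog_arm([
  {"slide":[0,0,0],"angular":[0,0,0],"fingers":0.5},
  {"slide":[0,0,0],"angular":[0,0,0],"fingers":0.5},
  {"slide":[0,0,0],"angular":[0,0,0],"fingers":0.5},
  {"slide":[10,0,-10],"angular":[0,0,0],"fingers":0.5},
  {"slide":[40,0,-45],"angular":[0,0,0],"fingers":0.5},
  {"slide":[70,0,-80],"angular":[0,0,0],"fingers":0.5},
  {"slide":[70,0,-120],"angular":[0,0,0],"fingers":0.5},
  {"slide":[70,0,-160],"angular":[0,0,0],"fingers":0.5},
  {"slide":[70,0,-200],"angular":[0,0,0],"fingers":0.5},
  {"slide":[70,0,-230],"angular":[0,0,0],"fingers":0.5},
])

```text
clock: 11.75
tcp_pos: [0.415, -0.0771, 0.288]
orientation: [0.002, 0.018, 1.0, -0.001]
wrist_force: [0.8, -0.8, -0.4]
finger_gap: 0.0428
grip_force: 0.0
```

Run:
```python
from h import *
p=shot("side");brief();t=shot("top","t4.png")
for q in(p,t):
  for k,z in(("block_mid",.054),("block_grip",.054),("anvil",.039),("dial",.186),("crank_grip",.234),("pointer_tip",.19),("zero_mark",.19)):
    print(k,[(np.round(l["point"],1).tolist(),round(l["p"],2),np.round(atz(q,l["point"],z),4).tolist()) for l in tip_of(k,q)[:1]])
a,b,B=red_handle(t);print([atz(t,x,.062) for x in(a,b)])
c=p["color"][200:340,220:400][:,:,::-1];d=t["color"][180:320,270:450][:,:,::-1]
cv2.imwrite("pics/s4c.png",cv2.resize(np.hstack([c,d]),None,fx=2.2,fy=2.2,interpolation=2))
```

```text
t 11.8 tcp [ 0.4175 -0.078   0.2934] q [ 0.006   0.0178  0.9998 -0.0022] F [ 2.8 -1.1  4.7] gap 0.0427 gf 0.0 j [-3.740e-01 -1.000e-03 -2.060e-01  1.354e+00  0.000e+00 -3.390e-01]
block_mid [([284.9, 278.4], 0.63, [0.5582, -0.0885, 0.054])]
block_grip [([258.7, 287.3], 0.75, [0.4871, -0.0831, 0.054])]
anvil [([285.7, 278.7], 0.96, [0.5658, -0.0787, 0.039])]
dial [([284.4, 238.5], 0.96, [0.5609, -0.0817, 0.186])]
crank_grip [([323.3, 280.4], 0.7, [0.5471, -0.2704, 0.234])]
pointer_tip []
zero_mark [([291.8, 240.3], 0.59, [0.5711, -0.099, 0.19])]
block_mid [([316.7, 224.7], 0.57, [0.5622, -0.0864, 0.054])]
block_grip [([230.8, 270.8], 0.56, [0.4352, 0.1521, 0.054])]
anvil [([313.5, 224.3], 0.82, [0.5648, -0.0788, 0.039])]
dial [([319.8, 219.5], 0.73, [0.5619, -0.0814, 0.186])]
crank_grip [([404.8, 224.5], 0.69, [0.5439, -0.2835, 0.234])]
pointer_tip [([294.0, 165.3], 0.21, [0.7008, -0.017, 0.19])]
zero_mark [([330.3, 216.1], 0.84, [0.5701, -0.1076, 0.19])]
[array([ 0.54121092, -0.08260736,  0.062     ]), array([ 0.43629883, -0.07820173,  0.062     ])]
```

View pics/s4c.png

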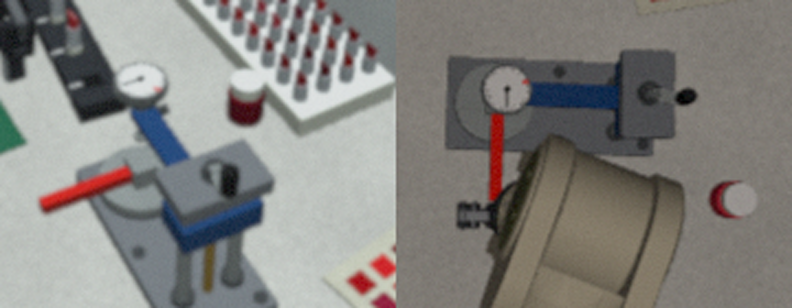

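Run:
```python
from h import *
brief();go((.52,-.274,.31),180)
```

```text
t 12.55 tcp [ 0.4146 -0.0769  0.2841] q [-2.000e-04  1.780e-02  9.998e-01  1.000e-04] F [ 0.3  0.1 -0.3] gap 0.043 gf 0.0 j [-0.374  0.005 -0.222  1.344  0.    -0.339]
slide [-112.4 -193.2  -26. ] angular [ 0. -0. -2.]
```

>>> jog_arm([
  {"slide":[-30,-50,-26],"angular":[0,0,-2],"fingers":0.5},
  {"slide":[-60,-100,-26],"angular":[0,0,-2],"fingers":0.5},
  {"slide":[-90,-150,-26],"angular":[0,0,-2],"fingers":0.5},
  {"slide":[-112,-193,-26],"angular":[0,0,-2],"fingers":0.5},
  {"slide":[-112,-193,-26],"angular":[0,0,-2],"fingers":0.5},
  {"slide":[-112,-193,-26],"angular":[0,0,-2],"fingers":0.5},
  {"slide":[-112,-193,-26],"angular":[0,0,-2],"fingers":0.5},
])

```text
clock: 13.13
tcp_pos: [0.5211, -0.278, 0.3085]
orientation: [-0.0, 0.002, 1.0, -0.0]
wrist_force: [0.0, 0.3, -0.9]
finger_gap: 0.0427
grip_force: 0.0
```

Run:
```python
from h import *
shot("wrist");p=shot("wrist","w5.png");brief()
for k,z in(("crank_grip",.234),):
    print(k,[(np.round(l["point"],1).tolist(),round(l["p"],2),np.round(atz(p,l["point"],z),4).tolist()) for l in tip_of(k,p)[:2]], look_for(k,p)[:1])
```

```text
t 13.23 tcp [ 0.5196 -0.2743  0.3093] q [-7.e-04  1.e-03  1.e+00  7.e-04] F [-0.  -0.7  0. ] gap 0.0428 gf 0.0 j [-0.623  0.334  0.238  1.476  0.    -0.621]
crank_grip [([281.1, 279.8], 0.64, [0.55, -0.2728, 0.234]), ([465.7, 142.4], 0.39, [0.4664, -0.17, 0.234])] [{'point': [293.9, 269.2], 'p': 0.93}]
```

View pics/w5.png

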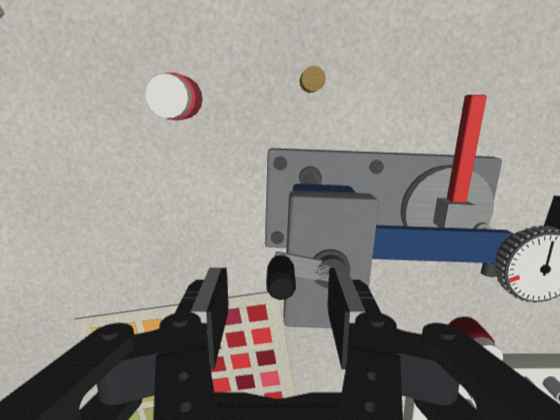

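Run:
```python
from h import *
shot("wrist");p=shot("wrist")
for q,z in(((279,289),.251),((281,277),.234),((283,262),.217),((330,266),.212),((545,268),.192),((449,208),.039),((452,225),.069)):print(q,z,atz(p,q,z).round(4))
brief();go((.55,-.2728,.231),180)
```

```text
(279, 289) 0.251 [ 0.5476 -0.2711  0.251 ]
(281, 277) 0.234 [ 0.5483 -0.2697  0.234 ]
(283, 262) 0.217 [ 0.5456 -0.2682  0.217 ]
(330, 266) 0.212 [ 0.5508 -0.2359  0.212 ]
(545, 268) 0.192 [ 0.5617 -0.0719  0.192 ]
(449, 208) 0.039 [ 0.5574 -0.0755  0.039 ]
(452, 225) 0.069 [ 0.568  -0.0843  0.069 ]
t 13.43 tcp [ 0.5193 -0.2726  0.3108] q [ 1.e-04 -2.e-04  1.e+00  0.e+00] F [-0.3  0.1 -0.4] gap 0.0427 gf 0.0 j [-0.62   0.33   0.236  1.476  0.    -0.621]
slide [-30.7  -0.2  79.8] angular [0. 0. 0.]
```

>>> jog_arm([
  {"slide":[-29,1,0],"angular":[0,0,0],"fingers":0.5},
  {"slide":[-29,1,30],"angular":[0,0,0],"fingers":0.5},
  {"slide":[-29,1,60],"angular":[0,0,0],"fingers":0.5},
  {"slide":[-29,1,79],"angular":[0,0,0],"fingers":0.5},
  {"slide":[-29,1,79],"angular":[0,0,0],"fingers":0.5},
  {"slide":[-29,1,79],"angular":[0,0,0],"fingers":0.9},
  {"slide":[-29,1,79],"angular":[0,0,0],"fingers":1},
  {"slide":[-29,1,79],"angular":[0,0,0],"fingers":1},
  {"slide":[-29,1,79],"angular":[0,0,0],"fingers":1},
  {"slide":[-29,1,79],"angular":[0,0,0],"fingers":1},
], squeeze=35)

```text
clock: 14.27
tcp_pos: [0.5492, -0.2738, 0.2335]
orientation: [0.001, 0.001, 1.0, -0.001]
wrist_force: [-0.9, -3.4, 3.9]
finger_gap: 0.0171
grip_force: 37.0
```

```bash
cat > circ.py <<'E'
from h import *
import sys
# circle rows: args start angle deg, sweep step deg (clockwise +), n, radius mm
phi,st,n=map(float,sys.argv[1:4]);r=35
a=np.radians(phi);b=np.radians(phi-st*np.arange(1,int(n)+1))
dx=r*(np.cos(b)-np.cos(a));dy=r*(np.sin(b)-np.sin(a))
print([[round(-x,1),round(y,1)] for x,y in zip(dx,dy)])
E
python3 -c "
from h import *
brief()"; python3 circ.py 264 15 6
```

```text
t 14.27 tcp [ 0.5492 -0.2738  0.2335] q [ 1.3e-03  6.0e-04  1.0e+00 -1.3e-03] F [-0.9 -3.4  3.9] gap 0.0171 gf 37.0 j [-5.930e-01  3.890e-01  1.330e-01  1.311e+00 -1.000e-03 -5.920e-01]
[[np.float64(8.9), np.float64(2.1)], [np.float64(16.9), np.float64(6.5)], [np.float64(23.5), np.float64(12.8)], [np.float64(28.3), np.float64(20.6)], [np.float64(30.9), np.float64(29.3)], [np.float64(31.1), np.float64(38.5)]]
```

>>> jog_arm([
  {"slide":[9,2,0],"angular":[0,0,0],"fingers":1},
  {"slide":[17,6.5,0],"angular":[0,0,0],"fingers":1},
  {"slide":[23.5,13,0],"angular":[0,0,0],"fingers":1},
  {"slide":[28.5,20.5,0],"angular":[0,0,0],"fingers":1},
  {"slide":[31,29.5,0],"angular":[0,0,0],"fingers":1},
  {"slide":[31,38.5,0],"angular":[0,0,0],"fingers":1},
])

```text
clock: 14.77
tcp_pos: [0.5211, -0.2358, 0.2334]
orientation: [0.005, 0.001, 1.0, -0.002]
wrist_force: [10.4, -6.6, -2.5]
finger_gap: 0.0167
grip_force: 36.3
```

```bash
python3 - <<'E'
from h import *
brief();p=shot("side");shot("wrist");brief();p=shot("top")
for k,z in(("crank_grip",.234),("dial",.186)): print(k,[(np.round(l["point"],1).tolist(),round(l["p"],2),np.round(atz(p,l["point"],z),4).tolist()) for l in tip_of(k,p)[:2]])
E
python3 circ.py 174 24 10
```

```text
t 14.77 tcp [ 0.5211 -0.2358  0.2334] q [ 4.5e-03  5.0e-04  1.0e+00 -1.9e-03] F [10.4 -6.6 -2.5] gap 0.0167 gf 36.3 j [-0.566  0.302  0.008  1.268  0.002 -0.565]
t 14.87 tcp [ 0.5213 -0.2345  0.2333] q [ 4.5e-03 -3.0e-04  1.0e+00 -1.0e-03] F [ 9.3 -1.  -0.6] gap 0.0163 gf 36.5 j [-0.565  0.302  0.008  1.269  0.003 -0.565]
crank_grip []
dial [([321.1, 222.6], 0.83, [0.554, -0.0846, 0.186])]
[[np.float64(-4.5), np.float64(13.8)], [np.float64(-14.2), np.float64(24.7)], [np.float64(-27.5), np.float64(30.6)], [np.float64(-42.1), np.float64(30.6)], [np.float64(-55.4), np.float64(24.7)], [np.float64(-65.1), np.float64(13.8)], [np.float64(-69.6), np.float64(-0.0)], [np.float64(-68.1), np.float64(-14.5)], [np.float64(-60.8), np.float64(-27.1)], [np.float64(-49.0), np.float64(-35.6)]]
```

>>> jog_arm([
  {"slide":[-8.5,13.5,0],"angular":[0,0,0],"fingers":1},
  {"slide":[-19,25,0],"angular":[0,0,0],"fingers":1},
  {"slide":[-34,31,0],"angular":[0,0,0],"fingers":1},
  {"slide":[-49.5,29.5,0],"angular":[0,0,0],"fingers":1},
  {"slide":[-63,21.5,0],"angular":[0,0,0],"fingers":1},
  {"slide":[-71.5,8,0],"angular":[0,0,0],"fingers":1},
  {"slide":[-73.5,-7.5,0],"angular":[0,0,0],"fingers":1},
  {"slide":[-68.5,-22.5,0],"angular":[0,0,0],"fingers":1},
  {"slide":[-57,-33.5,0],"angular":[0,0,0],"fingers":1},
  {"slide":[-42.5,-38.5,0],"angular":[0,0,0],"fingers":1},
])

```text
clock: 15.85
tcp_pos: [0.5636, -0.2739, 0.2335]
orientation: [0.004, -0.0, 1.0, -0.001]
wrist_force: [5.6, 2.0, 2.1]
finger_gap: 0.0165
grip_force: 36.8
```

Run:
```python
from h import *
brief();shot("wrist");p=shot("side");brief()
for q in (p,shot("top")):
  for k,z in(("dial",.158),("crank_grip",.234)): print(k,[(np.round(l["point"],1).tolist(),round(l["p"],2),np.round(atz(q,l["point"],z),4).tolist()) for l in tip_of(k,q)[:2]])
```

```text
t 15.85 tcp [ 0.5636 -0.2739  0.2335] q [ 4.3e-03 -1.0e-04  1.0e+00 -5.0e-04] F [5.6 2.  2.1] gap 0.0165 gf 36.8 j [-0.582  0.411  0.166  1.318  0.004 -0.582]
t 15.95 tcp [ 0.5606 -0.2743  0.2335] q [ 0.002   0.0011  1.     -0.0012] F [-0.4 -3.3  4.4] gap 0.017 gf 37.2 j [-0.584  0.409  0.163  1.32   0.    -0.581]
dial [([285.5, 249.4], 0.86, [0.5592, -0.0901, 0.158])]
crank_grip [([326.0, 279.3], 0.74, [0.5534, -0.2705, 0.234]), ([281.7, 277.8], 0.65, [0.4771, -0.2242, 0.234])]
dial [([321.1, 225.0], 0.72, [0.5508, -0.0875, 0.158])]
crank_grip [([402.3, 219.6], 0.6, [0.5559, -0.2778, 0.234])]
```

>>> jog_arm([
  {"slide":[12,1,0],"angular":[0,0,0],"fingers":1},
  {"slide":[23,6,0],"angular":[0,0,0],"fingers":1},
  {"slide":[32,14,0],"angular":[0,0,0],"fingers":1},
  {"slide":[37.5,25,0],"angular":[0,0,0],"fingers":1},
  {"slide":[37.5,25,0],"angular":[0,0,0],"fingers":1},
])

```text
clock: 16.62
tcp_pos: [0.5223, -0.2476, 0.2332]
orientation: [0.0, 0.0, 1.0, -0.001]
wrist_force: [-4.1, -3.1, 10.0]
finger_gap: 0.0167
grip_force: 37.6
```

Run:
```python
from h import *
brief();p=shot("wrist");t=shot("top");s=shot("side")
a=cv2.resize(p["color"][150:350,400:560],None,fx=2,fy=2,interpolation=2);b=cv2.resize(s["color"][190:290,220:340],None,fx=4,fy=4,interpolation=2);c=cv2.resize(t["color"][180:270,280:380],None,fx=2.5,fy=2.5,interpolation=2)
W=np.zeros((600,800,3),np.uint8);W[:400,:320]=a;W[:400,320:800]=b;W[400:600,:250]=c[:200];cv2.imwrite("pics/m6.png",W[:,:,::-1])
```

```text
t 16.62 tcp [ 0.5223 -0.2476  0.2332] q [ 4.0e-04  4.0e-04  1.0e+00 -1.3e-03] F [-4.1 -3.1 10. ] gap 0.0167 gf 37.6 j [-0.581  0.32   0.033  1.282 -0.002 -0.58 ]
```

View pics/m6.png

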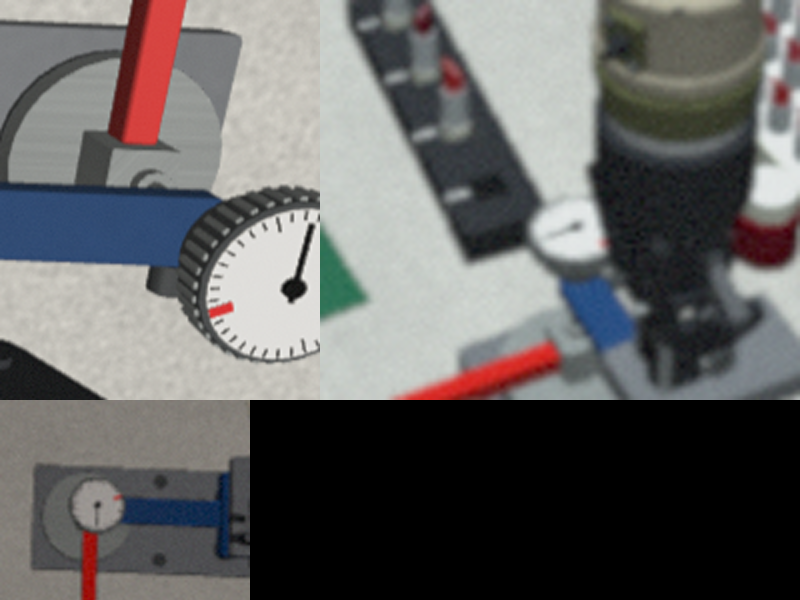

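>>> jog_arm([
  {"slide":[1.5,12,0],"angular":[0,0,0],"fingers":1},
  {"slide":[-1.5,24,0],"angular":[0,0,0],"fingers":1},
  {"slide":[-4.5,29,0],"angular":[0,0,0],"fingers":1},
  {"slide":[-4.5,29,0],"angular":[0,0,0],"fingers":1},
])

```text
clock: 17.1
tcp_pos: [0.5279, -0.219, 0.2331]
orientation: [0.0, 0.0, 1.0, -0.002]
wrist_force: [-3.4, -3.4, 9.6]
finger_gap: 0.0167
grip_force: 37.6
```

Run:
```python
from h import *
brief();p=shot("wrist");t=shot("top");s=shot("side")
for n,q in(("w",p),("t",t),("s",s)):
  for k in("dial","pointer_tip","zero_mark"): print(n,k,[(np.round(l["point"],1).tolist(),round(l["p"],2)) for l in tip_of(k,q)[:2]])
a=cv2.resize(p["color"][150:350,400:560],None,fx=1.5,fy=1.5,interpolation=2);c=cv2.resize(t["color"][200:240,300:350],None,fx=7,fy=7,interpolation=2)
W=np.zeros((300,600,3),np.uint8);W[:,:240]=a;W[:280,240:590]=c;cv2.imwrite("pics/m7.png",W[:,:,::-1])
```

```text
t 17.1 tcp [ 0.5279 -0.219   0.2331] q [ 5.0e-04  1.0e-04  1.0e+00 -1.6e-03] F [-3.4 -3.4  9.6] gap 0.0167 gf 37.6 j [-0.533  0.307  0.015  1.276 -0.002 -0.533]
w dial [([489.6, 278.4], 0.84)]
w pointer_tip [([530.6, 280.9], 0.62)]
w zero_mark [([462.9, 295.8], 0.59)]
t dial [([321.5, 222.3], 0.86)]
t pointer_tip []
t zero_mark []
s dial [([284.7, 250.5], 0.79), ([284.1, 279.7], 0.35)]
s pointer_tip []
s zero_mark [([287.8, 251.8], 0.61)]
```

View pics/m7.png

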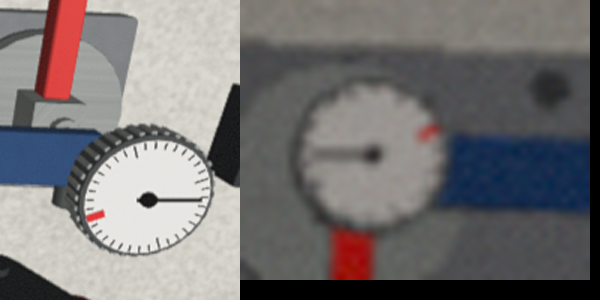

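>>> jog_arm([
  {"slide":[0,0,0],"angular":[0,0,0],"fingers":0.5},
  {"slide":[0,0,0],"angular":[0,0,0],"fingers":0.5},
  {"slide":[0,0,0],"angular":[0,0,0],"fingers":0.5},
  {"slide":[0,0,-15],"angular":[0,0,0],"fingers":0.5},
  {"slide":[0,0,-50],"angular":[0,0,0],"fingers":0.3},
  {"slide":[0,0,-70],"angular":[0,0,0],"fingers":0.1},
  {"slide":[0,0,-70],"angular":[0,0,0],"fingers":0},
])

```text
clock: 18.28
tcp_pos: [0.5287, -0.2192, 0.3056]
orientation: [0.003, 0.0, 1.0, -0.001]
wrist_force: [0.1, -0.7, -0.6]
finger_gap: 0.0769
grip_force: 0.0
```

Run:
```python
from h import *
brief();go((.535,-.082,.24),100)
```

```text
t 18.28 tcp [ 0.5287 -0.2192  0.3056] q [ 2.7e-03  1.0e-04  1.0e+00 -1.3e-03] F [ 0.1 -0.7 -0.6] gap 0.0769 gf 0.0 j [-5.330e-01  2.950e-01  1.750e-01  1.444e+00  1.000e-03 -5.330e-01]
slide [ -5.9 137.3  65.2] angular [ 0.1  0.4 80. ]
```

>>> jog_arm([
  {"slide":[-29,137,30],"angular":[0,0,80],"fingers":0},
  {"slide":[-29,137,30],"angular":[0,0,80],"fingers":0},
  {"slide":[-29,137,30],"angular":[0,0,80],"fingers":0},
  {"slide":[-29,137,30],"angular":[0,0,80],"fingers":0},
  {"slide":[-29,137,30],"angular":[0,0,80],"fingers":0},
  {"slide":[-29,137,65],"angular":[0,0,80],"fingers":0},
  {"slide":[-29,137,65],"angular":[0,0,80],"fingers":0},
  {"slide":[-29,137,65],"angular":[0,0,80],"fingers":0},
  {"slide":[-29,137,65],"angular":[0,0,80],"fingers":0},
  {"slide":[-29,137,65],"angular":[0,0,80],"fingers":0},
])

```text
clock: 19.12
tcp_pos: [0.5556, -0.0811, 0.2347]
orientation: [-0.001, 0.578, 0.816, -0.0]
wrist_force: [0.3, -0.5, 0.8]
finger_gap: 0.0853
grip_force: 0.0
```

Run:
```python
from h import *
shot("wrist");p=shot("wrist","w8.png");brief()
for k,z in(("dial",.147),("zero_mark",.152),("pointer_tip",.152)):
    print(k,[(np.round(l["point"],1).tolist(),round(l["p"],2),np.round(atz(p,l["point"],z),4).tolist()) for l in tip_of(k,p)[:2]])
```

```text
t 19.22 tcp [ 0.5558 -0.0813  0.235 ] q [-1.200e-03  5.754e-01  8.178e-01 -2.000e-04] F [ 0.8  0.9 -0.5] gap 0.0852 gf 0.0 j [-0.288  0.291 -0.002  1.28   0.     0.938]
dial [([284.2, 230.5], 0.8, [0.5603, -0.0805, 0.147])]
zero_mark [([288.1, 265.3], 0.8, [0.5698, -0.1002, 0.152])]
pointer_tip [([296.2, 201.7], 0.64, [0.5605, -0.0592, 0.152])]
```

View pics/w8.png

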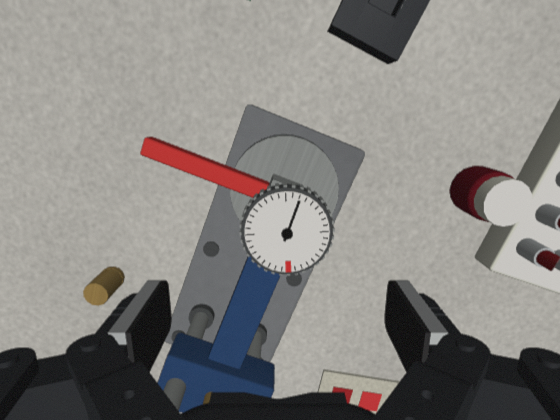

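Run:
```python
from h import *
shot("wrist");p=shot("wrist");brief();print(atz(p,(287,233),.153),atz(p,(299,203),.152),atz(p,(289,266),.152))
go((.5603,-.081,.137),110)
```

```text
t 19.47 tcp [ 0.5562 -0.0817  0.2361] q [-3.000e-04  5.746e-01  8.184e-01  0.000e+00] F [-0.1  0.4  0.1] gap 0.0857 gf 0.0 j [-2.89e-01  2.90e-01 -1.00e-03  1.28e+00  0.00e+00  9.36e-01]
[ 0.56252078 -0.08035351  0.153     ] [ 0.56283655 -0.06008475  0.152     ] [ 0.57162765 -0.1012235   0.152     ]
slide [-0.8  4.1 99.1] angular [-0.  -0.  -0.1]
```

>>> jog_arm([
  {"slide":[-1,5,30],"angular":[0,0,0],"fingers":0},
  {"slide":[-1,5,60],"angular":[0,0,0],"fingers":0},
  {"slide":[-1,5,85],"angular":[0,0,0],"fingers":0},
  {"slide":[-1,5,97],"angular":[0,0,0],"fingers":0},
  {"slide":[-1,5,97],"angular":[0,0,0],"fingers":0},
])

```text
clock: 19.88
tcp_pos: [0.559, -0.0804, 0.1358]
orientation: [-0.003, 0.575, 0.818, -0.001]
wrist_force: [0.1, -1.1, -0.1]
finger_gap: 0.0855
grip_force: 0.0
```

>>> jog_arm([
  {"slide":[0,0,0],"angular":[0,0,0],"fingers":0.4},
  {"slide":[0,0,0],"angular":[0,0,0],"fingers":0.6},
  {"slide":[0,0,0],"angular":[0,0,0],"fingers":0.6},
  {"slide":[0,0,0],"angular":[0,0,0],"fingers":0.6},
], squeeze=40)

```text
clock: 20.22
tcp_pos: [0.5616, -0.0817, 0.1413]
orientation: [0.001, 0.575, 0.818, -0.0]
wrist_force: [-3.0, -0.4, 6.6]
finger_gap: 0.0557
grip_force: 42.8
```

Run:
```python
from h import *
brief();shot("wrist","w9.png")
```

```text
t 20.22 tcp [ 0.5616 -0.0817  0.1413] q [ 1.100e-03  5.754e-01  8.178e-01 -2.000e-04] F [-3.  -0.4  6.6] gap 0.0557 gf 42.8 j [-2.850e-01  3.460e-01 -1.600e-01  1.063e+00 -1.000e-03  9.410e-01]
```

>>> jog_arm([
  {"slide":[0,0,0],"angular":[0,0,-7],"fingers":0.6},
  {"slide":[0,0,0],"angular":[0,0,-14],"fingers":0.6},
  {"slide":[0,0,0],"angular":[0,0,-21],"fingers":0.6},
  {"slide":[0,0,0],"angular":[0,0,-28],"fingers":0.6},
  {"slide":[0,0,0],"angular":[0,0,-35],"fingers":0.6},
  {"slide":[0,0,0],"angular":[0,0,-42],"fingers":0.6},
  {"slide":[0,0,0],"angular":[0,0,-49],"fingers":0.6},
  {"slide":[0,0,0],"angular":[0,0,-56],"fingers":0.6},
  {"slide":[0,0,0],"angular":[0,0,-63],"fingers":0.6},
  {"slide":[0,0,0],"angular":[0,0,-70],"fingers":0.6},
])

```text
clock: 21.1
tcp_pos: [0.5628, -0.08, 0.1413]
orientation: [0.002, -0.001, 1.0, 0.001]
wrist_force: [-0.1, 6.1, 4.3]
finger_gap: 0.0555
grip_force: 42.8
```

>>> jog_arm([
  {"slide":[0,0,0],"angular":[0,0,-7],"fingers":0.6},
  {"slide":[0,0,0],"angular":[0,0,-14],"fingers":0.6},
  {"slide":[0,0,0],"angular":[0,0,-21],"fingers":0.6},
  {"slide":[0,0,0],"angular":[0,0,-28],"fingers":0.6},
  {"slide":[0,0,0],"angular":[0,0,-35],"fingers":0.6},
  {"slide":[0,0,0],"angular":[0,0,-42],"fingers":0.6},
  {"slide":[0,0,0],"angular":[0,0,-49],"fingers":0.6},
  {"slide":[0,0,0],"angular":[0,0,-56],"fingers":0.6},
  {"slide":[0,0,0],"angular":[0,0,-63],"fingers":0.6},
  {"slide":[0,0,0],"angular":[0,0,-70],"fingers":0.6},
])

```text
clock: 21.93
tcp_pos: [0.5617, -0.0783, 0.1413]
orientation: [0.002, -0.575, 0.818, 0.001]
wrist_force: [-3.2, 10.0, 7.6]
finger_gap: 0.056
grip_force: 43.1
```

Run:
```python
from h import *
shot("wrist");p=shot("wrist","w10.png");brief()
for k in("dial","zero_mark","pointer_tip"):
    print(k,[(np.round(l["point"],1).tolist(),round(l["p"],2),np.round(atz(p,l["point"],.152),4).tolist()) for l in tip_of(k,p)[:2]])
a=cv2.imread("pics/w9.png")[100:400,100:460];b=cv2.imread("pics/w10.png")[100:400,100:460];cv2.imwrite("pics/w10c.png",np.hstack([a,b]))
```

```text
t 22.03 tcp [ 0.5617 -0.0783  0.1413] q [ 0.0024 -0.574   0.8188  0.0014] F [-2.4 10.2  7.5] gap 0.0554 gf 43.1 j [-0.283  0.346 -0.161  1.064  0.005 -1.506]
dial [([276.5, 304.4], 0.81, [0.5615, -0.0805, 0.152])]
zero_mark [([277.0, 361.6], 0.66, [0.5698, -0.0564, 0.152])]
pointer_tip [([293.2, 360.0], 0.57, [0.5635, -0.055, 0.152])]
```

View pics/w10c.png

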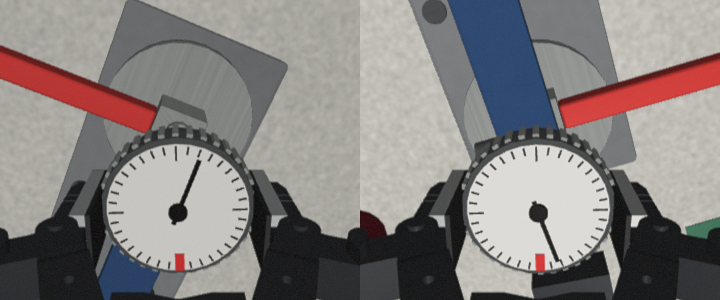

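>>> jog_arm([
  {"slide":[0,0,0],"angular":[0,0,-5],"fingers":0.6},
  {"slide":[0,0,0],"angular":[0,0,-10],"fingers":0.6},
  {"slide":[0,0,0],"angular":[0,0,-15],"fingers":0.6},
  {"slide":[0,0,0],"angular":[0,0,-15],"fingers":0.6},
  {"slide":[0,0,0],"angular":[0,0,-15],"fingers":0.6},
])

```text
clock: 22.6
tcp_pos: [0.5612, -0.0781, 0.1413]
orientation: [0.002, -0.675, 0.738, 0.001]
wrist_force: [-5.4, 9.5, 6.7]
finger_gap: 0.0556
grip_force: 43.2
```

Run:
```python
from h import *
shot("wrist");p=shot("wrist","w11.png");brief()
for k in("zero_mark","pointer_tip"):
    print(k,[(np.round(l["point"],1).tolist(),round(l["p"],2),np.round(atz(p,l["point"],.152),4).tolist()) for l in tip_of(k,p)[:2]])
c=p["color"].astype(int)[320:375,230:330]
r=np.argwhere((c[:,:,0]>150)&(c[:,:,1]<100)).mean(0)+[320,230]
k=np.argwhere(c.max(2)<50)+[320,230];print("red",r,"black",k[(k[:,0]<358)&(k[:,0]>345)&(abs(k[:,1]-r[1])<25)].mean(0))
w=cv2.imread("pics/w11.png")[260:400,200:360];cv2.imwrite("pics/w11c.png",cv2.resize(w,None,fx=2.5,fy=2.5))
```

```text
t 22.7 tcp [ 0.5612 -0.0781  0.1413] q [ 0.0023 -0.6748  0.738   0.0014] F [-4.8 10.5  8.2] gap 0.0556 gf 43.2 j [-0.283  0.346 -0.161  1.064  0.005 -1.764]
zero_mark [([277.5, 362.4], 0.94, [0.5637, -0.0547, 0.152]), ([393.2, 214.9], 0.43, [0.5185, -0.1116, 0.152])]
pointer_tip [([280.3, 361.1], 0.67, [0.5626, -0.0552, 0.152])]
red [363.74757282 279.00970874] black [351.39130435 281.7826087 ]
```

View pics/w11c.png

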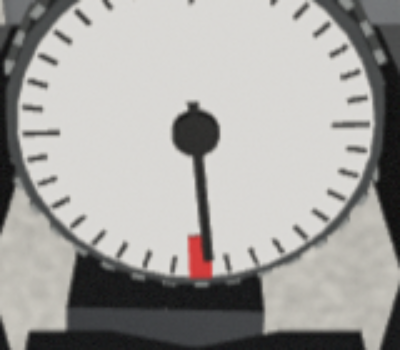

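>>> jog_arm([
  {"slide":[0,0,0],"angular":[0,0,-3],"fingers":0.6},
  {"slide":[0,0,0],"angular":[0,0,-3],"fingers":0.6},
  {"slide":[0,0,0],"angular":[0,0,-3],"fingers":0.6},
  {"slide":[0,0,0],"angular":[0,0,-3],"fingers":0.6},
  {"slide":[0,0,0],"angular":[0,0,-3],"fingers":0.6},
  {"slide":[0,0,0],"angular":[0,0,-3],"fingers":0.6},
])

```text
clock: 23.3
tcp_pos: [0.5611, -0.0781, 0.1413]
orientation: [0.002, -0.694, 0.72, 0.001]
wrist_force: [-5.5, 9.7, 8.6]
finger_gap: 0.0556
grip_force: 43.2
```

>>> jog_arm([
  {"slide":[0,0,0],"angular":[0,0,0],"fingers":0},
  {"slide":[0,0,0],"angular":[0,0,0],"fingers":0},
  {"slide":[0,0,0],"angular":[0,0,0],"fingers":0},
  {"slide":[0,0,0],"angular":[0,0,0],"fingers":0},
  {"slide":[0,0,-30],"angular":[0,0,0],"fingers":0},
  {"slide":[0,0,-70],"angular":[0,0,0],"fingers":0},
  {"slide":[0,0,-110],"angular":[0,0,0],"fingers":0},
  {"slide":[0,0,-150],"angular":[0,0,0],"fingers":0},
  {"slide":[0,0,-160],"angular":[0,0,0],"fingers":0},
  {"slide":[0,0,-160],"angular":[0,0,0],"fingers":0},
])

```text
clock: 24.13
tcp_pos: [0.5634, -0.0819, 0.3038]
orientation: [0.002, -0.693, 0.721, -0.004]
wrist_force: [0.2, -0.4, 0.3]
finger_gap: 0.0854
grip_force: 0.0
```

Run:
```python
from h import *
shot("wrist");p=shot("wrist","w12.png");brief()
for k,z in(("zero_mark",.152),("pointer_tip",.152),("dial",.147),("block_mid",.054),("block_grip",.054),("anvil",.039)):
    print(k,[(np.round(l["point"],1).tolist(),round(l["p"],2),np.round(atz(p,l["point"],z),4).tolist()) for l in tip_of(k,p)[:1]])
C=np.array([.556,-.237]);f=np.radians(-214)
print(C+.035*np.array([np.cos(f),np.sin(f)]))
go((.527,-.2174,.3),180)
```

```text
t 24.23 tcp [ 0.5616 -0.0814  0.299 ] q [ 2.000e-04 -6.929e-01  7.210e-01 -2.000e-04] F [-0.1  0.1 -0.3] gap 0.085 gf 0.0 j [-0.285  0.29   0.152  1.432  0.    -1.816]
zero_mark [([281.4, 231.6], 0.67, [0.5613, -0.057, 0.152])]
pointer_tip [([280.4, 228.8], 0.54, [0.562, -0.0595, 0.152])]
dial [([277.8, 206.2], 0.6, [0.5634, -0.0771, 0.147])]
block_mid []
block_grip [([353.1, 175.4], 0.55, [0.4849, -0.0821, 0.054])]
anvil []
[ 0.52698368 -0.21742825]
slide [137.7  28.4  -2.2] angular [ 0.2 -0.1 87.7]
```

Run:
```python
from h import *
w=cv2.imread("pics/w12.png");cv2.imwrite("pics/w12c.png",cv2.resize(w[150:260,210:400],None,fx=4,fy=4,interpolation=2))
```

```text
(no output)
```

View pics/w12c.png

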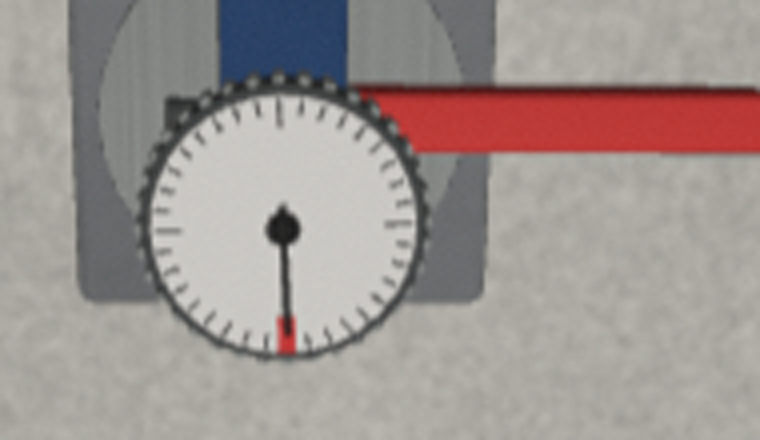

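>>> jog_arm([
  {"slide":[137,28,-4],"angular":[0,0,88],"fingers":0.4},
  {"slide":[137,28,-4],"angular":[0,0,88],"fingers":0.4},
  {"slide":[137,28,-4],"angular":[0,0,88],"fingers":0.4},
  {"slide":[137,28,-4],"angular":[0,0,88],"fingers":0.4},
  {"slide":[137,28,-4],"angular":[0,0,88],"fingers":0.4},
  {"slide":[137,28,-4],"angular":[0,0,88],"fingers":0.4},
  {"slide":[137,28,-4],"angular":[0,0,88],"fingers":0.4},
  {"slide":[137,28,-4],"angular":[0,0,88],"fingers":0.4},
  {"slide":[137,28,-4],"angular":[0,0,88],"fingers":0.4},
  {"slide":[137,28,-4],"angular":[0,0,88],"fingers":0.4},
])

```text
clock: 25.37
tcp_pos: [0.5277, -0.2168, 0.3025]
orientation: [-0.001, -0.137, 0.991, 0.0]
wrist_force: [-1.2, 0.1, -0.1]
finger_gap: 0.0509
grip_force: 0.0
```

Run:
```python
from h import *
brief();go((.5275,-.218,.3),180)
```

```text
t 25.37 tcp [ 0.5277 -0.2168  0.3025] q [-5.000e-04 -1.371e-01  9.906e-01  5.000e-04] F [-1.2  0.1 -0.1] gap 0.0509 gf 0.0 j [-0.531  0.298  0.171  1.445  0.    -0.806]
slide [ 0.5 -1.1  2.5] angular [ 0.1 -0.1 15.8]
```

>>> jog_arm([
  {"slide":[0,-1,0],"angular":[0,0,16],"fingers":0.4},
  {"slide":[0,-1,0],"angular":[0,0,16],"fingers":0.4},
  {"slide":[0,-1,10],"angular":[0,0,16],"fingers":0.5},
  {"slide":[0,-1,40],"angular":[0,0,16],"fingers":0.5},
  {"slide":[0,-1,60],"angular":[0,0,16],"fingers":0.5},
  {"slide":[0,-1,69],"angular":[0,0,16],"fingers":0.5},
  {"slide":[0,-1,69],"angular":[0,0,16],"fingers":1},
  {"slide":[0,-1,69],"angular":[0,0,16],"fingers":1},
  {"slide":[0,-1,69],"angular":[0,0,16],"fingers":1},
  {"slide":[0,-1,69],"angular":[0,0,16],"fingers":1},
], squeeze=35)

```text
clock: 26.2
tcp_pos: [0.5282, -0.2185, 0.2346]
orientation: [-0.0, -0.001, 1.0, -0.0]
wrist_force: [-0.8, -2.7, -7.2]
finger_gap: 0.0165
grip_force: 36.1
```

```bash
python3 - <<'E'
from h import *
brief()
T=get_state()["tcp_pos"];print(np.degrees(np.arctan2(T[1]+.237,T[0]-.556)),np.hypot(T[1]+.237,T[0]-.556))
E
python3 circ.py 146 -28 10
```

```text
t 26.2 tcp [ 0.5282 -0.2185  0.2346] q [-2.e-04 -8.e-04  1.e+00 -5.e-04] F [-0.8 -2.7 -7.2] gap 0.0165 gf 36.1 j [-5.320e-01  3.090e-01  2.100e-02  1.283e+00 -1.000e-03 -5.340e-01]
146.30447126182887 0.033419421509752543
[[np.float64(5.8), np.float64(-15.9)], [np.float64(3.4), np.float64(-32.7)], [np.float64(-6.5), np.float64(-46.4)], [np.float64(-21.7), np.float64(-53.8)], [np.float64(-38.7), np.float64(-53.2)], [np.float64(-53.3), np.float64(-44.7)], [np.float64(-62.3), np.float64(-30.4)], [np.float64(-63.5), np.float64(-13.5)], [np.float64(-56.6), np.float64(2.0)], [np.float64(-43.3), np.float64(12.4)]]
```

>>> jog_arm([
  {"slide":[6,-16,0],"angular":[0,0,0],"fingers":1},
  {"slide":[3.5,-32.5,0],"angular":[0,0,0],"fingers":1},
  {"slide":[-6.5,-46.5,0],"angular":[0,0,0],"fingers":1},
  {"slide":[-21.5,-54,0],"angular":[0,0,0],"fingers":1},
  {"slide":[-38.5,-53,0],"angular":[0,0,0],"fingers":1},
  {"slide":[-53.5,-44.5,0],"angular":[0,0,0],"fingers":1},
  {"slide":[-62.5,-30.5,0],"angular":[0,0,0],"fingers":1},
  {"slide":[-63.5,-13.5,0],"angular":[0,0,0],"fingers":1},
  {"slide":[-56.5,2,0],"angular":[0,0,0],"fingers":1},
  {"slide":[-43.5,12.5,0],"angular":[0,0,0],"fingers":1},
])

```text
clock: 27.03
tcp_pos: [0.5722, -0.208, 0.2345]
orientation: [-0.0, -0.0, 1.0, -0.004]
wrist_force: [-0.5, -19.3, -10.9]
finger_gap: 0.0165
grip_force: 35.8
```

>>> jog_arm([
  {"slide":[0,0,0],"angular":[0,0,0],"fingers":0.5},
  {"slide":[0,0,0],"angular":[0,0,0],"fingers":0.5},
  {"slide":[0,0,0],"angular":[0,0,0],"fingers":0.5},
  {"slide":[0,0,-15],"angular":[0,0,0],"fingers":0.5},
  {"slide":[0,0,-50],"angular":[0,0,0],"fingers":0.5},
  {"slide":[0,0,-70],"angular":[0,0,0],"fingers":0.5},
  {"slide":[0,0,-70],"angular":[0,0,0],"fingers":0.5},
])

```text
clock: 27.62
tcp_pos: [0.574, -0.2061, 0.3104]
orientation: [0.004, -0.001, 1.0, -0.002]
wrist_force: [0.4, 0.2, -0.1]
finger_gap: 0.0428
grip_force: 0.0
```

Run:
```python
from h import *
brief();p=shot("side","s13.png");t=shot("top","t13.png")
for q in(p,t):
  for k,z in(("dial",.17),("crank_grip",.234),("block_mid",.054),("block_grip",.054)): print(k,[(np.round(l["point"],1).tolist(),round(l["p"],2),np.round(atz(q,l["point"],z),4).tolist()) for l in tip_of(k,q)[:1]])
go((.42,-.079,.30),178)
```

```text
t 27.62 tcp [ 0.574  -0.2061  0.3104] q [ 0.0045 -0.0011  1.     -0.0018] F [ 0.4  0.2 -0.1] gap 0.0428 gf 0.0 j [-4.770e-01  3.710e-01  2.930e-01  1.483e+00  1.000e-03 -4.790e-01]
dial [([287.9, 243.6], 0.68, [0.5677, -0.0863, 0.17])]
crank_grip [([315.6, 253.0], 0.72, [0.5738, -0.1971, 0.234])]
block_mid [([283.8, 278.8], 0.66, [0.5551, -0.0883, 0.054])]
block_grip [([256.7, 288.9], 0.97, [0.4805, -0.0854, 0.054])]
dial [([321.1, 223.9], 0.8, [0.5524, -0.0862, 0.17])]
crank_grip [([375.1, 215.6], 0.63, [0.5659, -0.2115, 0.234])]
block_mid [([318.7, 227.8], 0.54, [0.5535, -0.0918, 0.054])]
block_grip [([315.1, 256.2], 0.58, [0.4745, -0.0807, 0.054])]
slide [151.2 126.4   3.9] angular [ 0.  -0.1  2.1]
```

>>> jog_arm([
  {"slide":[25,32,0],"angular":[0,0,2],"fingers":0.5},
  {"slide":[50,64,0],"angular":[0,0,2],"fingers":0.5},
  {"slide":[75,95,0],"angular":[0,0,2],"fingers":0.5},
  {"slide":[97,126,0],"angular":[0,0,2],"fingers":0.5},
  {"slide":[97,126,20],"angular":[0,0,2],"fingers":0.5},
  {"slide":[97,126,60],"angular":[0,0,2],"fingers":0.5},
  {"slide":[97,126,100],"angular":[0,0,2],"fingers":0.5},
  {"slide":[97,126,120],"angular":[0,0,2],"fingers":0.5},
  {"slide":[97,126,120],"angular":[0,0,2],"fingers":0.5},
])

```text
clock: 28.87
tcp_pos: [0.4709, -0.078, 0.1796]
orientation: [-0.004, 0.016, 1.0, 0.001]
wrist_force: [-0.3, 1.8, -0.6]
finger_gap: 0.0429
grip_force: 0.0
```

Run:
```python
from h import *
shot("wrist");p=shot("wrist","w14.png");brief()
a,b,B=red_handle(p);A,C=[atz(p,x,.062) for x in(a,b)];print(B.tolist(),A,C,np.linalg.norm(A-C),np.degrees(np.arctan2(*(C-A)[[1,0]])))
L=tip_of("block_grip",p);print(L[:1],atz(p,L[0]["point"],.054))
go((.474,-.079,.0535),178)
```

```text
t 28.97 tcp [ 0.4741 -0.0793  0.1844] q [-7.000e-04  1.640e-02  9.999e-01  3.000e-04] F [-0.6  0.4  1.5] gap 0.0429 gf 0.0 j [-0.333  0.16  -0.298  1.115  0.    -0.3  ]
[[267.0, 163.0], [288.0, 163.0], [288.0, 303.0], [267.0, 303.0]] [ 0.43610168 -0.07640705  0.062     ] [ 0.54421744 -0.07999626  0.062     ] 0.10817532188635587 -1.9013965684159662
[{'point': [275.0, 228.0], 'p': 0.94}] [ 0.48579785 -0.07990469  0.054     ]
slide [  1.3   0.7 132.1] angular [-0.   0.1  0.1]
```

>>> jog_arm([
  {"slide":[0,1,40],"angular":[0,0,0],"fingers":0.5},
  {"slide":[0,1,80],"angular":[0,0,0],"fingers":0.5},
  {"slide":[0,1,115],"angular":[0,0,0],"fingers":0.5},
  {"slide":[0,1,130],"angular":[0,0,0],"fingers":0.5},
  {"slide":[0,1,130],"angular":[0,0,0],"fingers":0.5},
  {"slide":[0,1,130],"angular":[0,0,0],"fingers":1},
  {"slide":[0,1,130],"angular":[0,0,0],"fingers":1},
  {"slide":[0,1,130],"angular":[0,0,0],"fingers":1},
  {"slide":[0,1,130],"angular":[0,0,0],"fingers":1},
  {"slide":[0,1,130],"angular":[0,0,0],"fingers":1},
], squeeze=80)

```text
clock: 29.85
tcp_pos: [0.4768, -0.0793, 0.0564]
orientation: [0.003, 0.017, 1.0, -0.001]
wrist_force: [0.8, -1.5, 4.3]
finger_gap: 0.0136
grip_force: 79.8
```

```bash
python3 -c "
from h import *
brief()"
```

```text
t 29.85 tcp [ 0.4768 -0.0793  0.0564] q [ 2.500e-03  1.650e-02  9.999e-01 -9.000e-04] F [ 0.8 -1.5  4.3] gap 0.0136 gf 79.8 j [-0.331  0.278 -0.494  0.794 -0.    -0.298]
```

>>> jog_arm([
  {"slide":[0,0,-4],"angular":[0,0,0],"fingers":1},
  {"slide":[0,0,-7],"angular":[0,0,0],"fingers":1},
  {"slide":[0,0,-7],"angular":[0,0,0],"fingers":1},
  {"slide":[20,0,-7],"angular":[0,0,0],"fingers":1},
  {"slide":[50,0,-7],"angular":[0,0,0],"fingers":1},
  {"slide":[80,0,-7],"angular":[0,0,0],"fingers":1},
  {"slide":[105,0,-7],"angular":[0,0,0],"fingers":1},
  {"slide":[105,0,-40],"angular":[0,0,0],"fingers":1},
  {"slide":[105,0,-80],"angular":[0,0,0],"fingers":1},
  {"slide":[105,0,-110],"angular":[0,0,0],"fingers":1},
])

```text
clock: 30.68
tcp_pos: [0.3676, -0.0742, 0.1654]
orientation: [-0.001, 0.017, 1.0, 0.001]
wrist_force: [1.3, 0.1, -2.2]
finger_gap: 0.0141
grip_force: 79.1
```

Run:
```python
from h import *
brief();p=shot("wrist","w15.png");a,b,B=red_handle(p);print(B.tolist())
L=tip_of("block_grip",p);print(L[:1])
# pad centre from top view corners (start): 
go((.436,.172,.10),89)
```

```text
t 30.68 tcp [ 0.3676 -0.0742  0.1654] q [-1.200e-03  1.660e-02  9.999e-01  6.000e-04] F [ 1.3  0.1 -2.2] gap 0.0141 gf 79.1 j [-0.414 -0.029 -0.552  1.05   0.    -0.381]
[[257.0, 201.0], [299.0, 201.0], [299.0, 398.0], [257.0, 398.0]]
[{'point': [280.8, 309.0], 'p': 0.62}]
slide [-55.4 250.2  68.3] angular [ 0.2  0.5 89.1]
```

>>> jog_arm([
  {"slide":[-67,258,0],"angular":[0,0,89],"fingers":1},
  {"slide":[-67,258,0],"angular":[0,0,89],"fingers":1},
  {"slide":[-67,258,0],"angular":[0,0,89],"fingers":1},
  {"slide":[-67,258,0],"angular":[0,0,89],"fingers":1},
  {"slide":[-67,258,0],"angular":[0,0,89],"fingers":1},
  {"slide":[-67,258,0],"angular":[0,0,89],"fingers":1},
  {"slide":[-67,258,0],"angular":[0,0,89],"fingers":1},
  {"slide":[-67,258,0],"angular":[0,0,89],"fingers":1},
  {"slide":[-67,258,0],"angular":[0,0,89],"fingers":1},
  {"slide":[-67,258,0],"angular":[0,0,89],"fingers":1},
])

```text
clock: 31.62
tcp_pos: [0.4441, 0.1826, 0.1625]
orientation: [-0.001, 0.531, 0.847, -0.001]
wrist_force: [-0.3, 0.1, -2.5]
finger_gap: 0.0138
grip_force: 79.1
```

Run:
```python
from h import *
brief();p=shot("wrist");a,b,B=red_handle(p);print(B.tolist())
go((.437,.184,.07),89)
```

```text
t 31.62 tcp [0.4441 0.1826 0.1625] q [-1.200e-03  5.309e-01  8.475e-01 -8.000e-04] F [-0.3  0.1 -2.5] gap 0.0138 gf 79.1 j [ 2.220e-01  1.750e-01 -3.360e-01  1.063e+00  1.000e-03  1.342e+00]
[[257.0, 193.0], [299.0, 193.0], [299.0, 398.0], [257.0, 398.0]]
slide [ 4.8 -4.7 92.5] angular [-0.2 -0.  26.5]
```

>>> jog_arm([
  {"slide":[5,-5,20],"angular":[0,0,26.5],"fingers":1},
  {"slide":[5,-5,40],"angular":[0,0,26.5],"fingers":1},
  {"slide":[5,-5,60],"angular":[0,0,26.5],"fingers":1},
  {"slide":[5,-5,80],"angular":[0,0,26.5],"fingers":1},
  {"slide":[5,-5,92],"angular":[0,0,26.5],"fingers":1},
  {"slide":[5,-5,92],"angular":[0,0,26.5],"fingers":1},
])

```text
clock: 32.17
tcp_pos: [0.435, 0.1821, 0.0688]
orientation: [-0.002, 0.709, 0.705, -0.003]
wrist_force: [0.4, 0.7, -2.4]
finger_gap: 0.0141
grip_force: 79.1
```

Run:
```python
from h import *
brief();p=shot("wrist");a,b,B=red_handle(p);print(B.tolist())
p=shot("side")
for k,z in(("block_mid",.07),("block_grip",.07),("pad",0)): print(k,[(np.round(l["point"],1).tolist(),round(l["p"],2),np.round(atz(p,l["point"],z),4).tolist()) for l in tip_of(k,p)[:1]])
go((.437,.184,.025),89)
```

```text
t 32.17 tcp [0.435  0.1821 0.0688] q [-0.0021  0.7094  0.7048 -0.0029] F [ 0.4  0.7 -2.4] gap 0.0141 gf 79.1 j [ 0.226  0.252 -0.494  0.833  0.     1.803]
[[257.0, 199.0], [299.0, 199.0], [299.0, 398.0], [257.0, 398.0]]
block_mid [([212.7, 247.0], 0.51, [0.4356, 0.088, 0.07])]
block_grip [([200.2, 230.7], 0.56, [0.4293, 0.1644, 0.07])]
pad [([208.7, 251.2], 0.93, [0.4397, 0.1471, 0.0])]
slide [ 0.8 -2.2 48.2] angular [ 0.1 -0.   0.5]
```

>>> jog_arm([
  {"slide":[1,0,20],"angular":[0,0,0],"fingers":1},
  {"slide":[1,0,36],"angular":[0,0,0],"fingers":1},
  {"slide":[1,0,44],"angular":[0,0,0],"fingers":1},
  {"slide":[1,0,48],"angular":[0,0,0],"fingers":1},
  {"slide":[1,0,51],"angular":[0,0,0],"fingers":1},
  {"slide":[1,0,51],"angular":[0,0,0],"fingers":1},
])

```text
clock: 32.92
tcp_pos: [0.4386, 0.184, 0.0215]
orientation: [0.0, 0.71, 0.704, 0.0]
wrist_force: [-0.5, 0.4, -1.5]
finger_gap: 0.0138
grip_force: 79.1
```

```bash
python3 -c "
from h import *
brief()"
```

```text
t 32.92 tcp [0.4386 0.184  0.0215] q [1.000e-04 7.101e-01 7.041e-01 2.000e-04] F [-0.5  0.4 -1.5] gap 0.0138 gf 79.1 j [ 0.228  0.314 -0.549  0.707  0.     1.808]
```

>>> jog_arm([
  {"slide":[0,0,2],"angular":[0,0,0],"fingers":1},
  {"slide":[0,0,4],"angular":[0,0,0],"fingers":1},
  {"slide":[0,0,4],"angular":[0,0,0],"fingers":1},
])

```text
clock: 33.17
tcp_pos: [0.4392, 0.1843, 0.018]
orientation: [0.0, 0.71, 0.704, 0.001]
wrist_force: [0.1, 0.2, 2.6]
finger_gap: 0.0137
grip_force: 79.9
```

>>> jog_arm([
  {"slide":[0,0,0],"angular":[0,0,0],"fingers":0.5},
  {"slide":[0,0,0],"angular":[0,0,0],"fingers":0.5},
  {"slide":[0,0,0],"angular":[0,0,0],"fingers":0.5},
  {"slide":[0,0,-30],"angular":[0,0,0],"fingers":0.5},
  {"slide":[0,0,-70],"angular":[0,0,0],"fingers":0.5},
  {"slide":[0,0,-110],"angular":[0,0,0],"fingers":0.5},
  {"slide":[0,0,-150],"angular":[0,0,0],"fingers":0.5},
  {"slide":[0,0,-180],"angular":[0,0,0],"fingers":0.5},
])

```text
clock: 33.83
tcp_pos: [0.4388, 0.184, 0.2008]
orientation: [0.001, 0.71, 0.704, 0.001]
wrist_force: [1.3, 0.3, -0.1]
finger_gap: 0.043
grip_force: 0.0
```

```bash
cat > blk.py <<'E'
from h import *
shot("wrist");p=shot("wrist","w16.png");brief()
a,b,B=red_handle(p);A,C=[atz(p,x,.023) for x in(a,b)];print("handle",A,C,np.linalg.norm(A-C))
for k,z in(("block_mid",.015),("block_grip",.015),("pad",0)): print(k,[(np.round(l["point"],1).tolist(),round(l["p"],2),np.round(atz(p,l["point"],z),4).tolist()) for l in tip_of(k,p)[:1]])
c=p["color"].astype(int);m=((c[:,:,1]>1.3*c[:,:,0])&(c[:,:,1]>40)).astype(np.uint8);n=cv2.connectedComponentsWithStats(m);i=1+np.argmax(n[2][1:,4])
B=cv2.boxPoints(cv2.minAreaRect(np.argwhere(n[1]==i)[:,::-1].astype(np.float32)));print("pad",[atz(p,q,0).round(3).tolist() for q in B])
E
python3 blk.py
python3 - <<'E'
from h import *
go((.50,.19,.26),130)
E
```

```text
t 33.93 tcp [0.4416 0.1847 0.2031] q [0.0028 0.7101 0.704  0.0044] F [-0.3  0.8  0.1] gap 0.0425 gf 0.0 j [ 0.228  0.136 -0.279  1.145 -0.     1.808]
handle [0.4399938  0.22755712 0.023     ] [0.43859079 0.11898949 0.023     ] 0.10857670164161844
block_mid [([274.6, 273.8], 0.81, [0.4404, 0.1052, 0.015])]
block_grip [([273.6, 201.0], 0.62, [0.4403, 0.1775, 0.015])]
pad [([272.3, 220.3], 0.58, [0.4388, 0.1546, 0.0])]
pad [[0.399, 0.236, 0.0], [0.478, 0.236, 0.0], [0.481, 0.066, 0.0], [0.391, 0.067, 0.0]]
slide [  6.7  62.  -63.2] angular [ -0.   -0.  -40.5]
```

Run:
```python
from h import *
go((.59,.235,.25),173.6)
```

```text
slide [ 52.5 151.6 -53.3] angular [ -0.   -0.  -84.1]
```

>>> jog_arm([
  {"slide":[52,151,-53],"angular":[0,0,-84],"fingers":0.5},
  {"slide":[52,151,-53],"angular":[0,0,-84],"fingers":0.5},
  {"slide":[52,151,-53],"angular":[0,0,-84],"fingers":0.5},
  {"slide":[52,151,-53],"angular":[0,0,-84],"fingers":0.5},
  {"slide":[52,151,-53],"angular":[0,0,-84],"fingers":0.5},
  {"slide":[52,151,-53],"angular":[0,0,-84],"fingers":0.5},
  {"slide":[52,151,-53],"angular":[0,0,-84],"fingers":0.5},
  {"slide":[52,151,-53],"angular":[0,0,-84],"fingers":0.5},
  {"slide":[52,151,-53],"angular":[0,0,-84],"fingers":0.5},
  {"slide":[52,151,-53],"angular":[0,0,-84],"fingers":0.5},
])

```text
clock: 34.92
tcp_pos: [0.5888, 0.2344, 0.2473]
orientation: [-0.002, 0.161, 0.987, -0.001]
wrist_force: [0.4, -0.1, 0.6]
finger_gap: 0.0429
grip_force: 0.0
```

Run:
```python
from h import *
brief();go((.59,.235,.25),173.6)
```

```text
t 34.92 tcp [0.5888 0.2344 0.2473] q [-0.0023  0.161   0.987  -0.001 ] F [ 0.4 -0.1  0.6] gap 0.0429 gf 0.0 j [0.252 0.435 0.236 1.377 0.    0.576]
slide [-0.9  1.  -2.7] angular [ -0.1  -0.3 -12.1]
```

>>> jog_arm([
  {"slide":[0,0,0],"angular":[0,0,-6],"fingers":0.5},
  {"slide":[0,0,0],"angular":[0,0,-12],"fingers":0.5},
  {"slide":[0,0,0],"angular":[0,0,-12],"fingers":0.5},
  {"slide":[0,0,0],"angular":[0,0,-12],"fingers":0.5},
])

```text
clock: 35.25
tcp_pos: [0.589, 0.2344, 0.2482]
orientation: [-0.002, 0.061, 0.998, -0.001]
wrist_force: [-0.1, 1.0, -0.1]
finger_gap: 0.0428
grip_force: 0.0
```

Run:
```python
from h import *
shot("wrist");p=shot("wrist","w17.png");brief()
for k,z in(("lip1_mid",.051),("lip1_cut",.076)):
    for l in tip_of(k,p)[:6]:print(k,np.round(l["point"],1),round(l["p"],2),np.round(atz(p,l["point"],z),4))
L=tip_of("rack",p)[:1];print(L,[atz(p,l["point"],0) for l in L])
C=np.array([.5968,.2018]);u=np.array([.112,.9937])
for i,y in((1,-.035),(2,.035),(3,.105)):
    w=C+y*u;print(i,w,"proj base",proj(p,[*w,.03]).round(),"top",proj(p,[*w,.09]).round())
c=p["color"][60:360,80:480][:,:,::-1];cv2.imwrite("pics/w17c.png",cv2.resize(c,None,fx=2,fy=2,interpolation=2))
```

```text
t 35.35 tcp [0.5893 0.2346 0.249 ] q [-1.000e-03  6.120e-02  9.981e-01 -3.000e-04] F [-0.4  0.7 -0.1] gap 0.0427 gf 0.0 j [0.252 0.433 0.237 1.377 0.    0.375]
lip1_mid [209. 206.] 0.76 [0.5963 0.1702 0.051 ]
lip1_cut [204.2 221.7] 0.71 [0.6037 0.1691 0.076 ]
[{'point': [252.5, 192.8], 'p': 0.68}] [array([0.59997792, 0.20718662, 0.        ])]
1 [0.59288   0.1670205] proj base [209. 198.] top [196. 215.]
2 [0.60072   0.2365795] proj base [280. 197.] top [281. 214.]
3 [0.60856   0.3061385] proj base [351. 196.] top [366. 213.]
```

View pics/w17c.png

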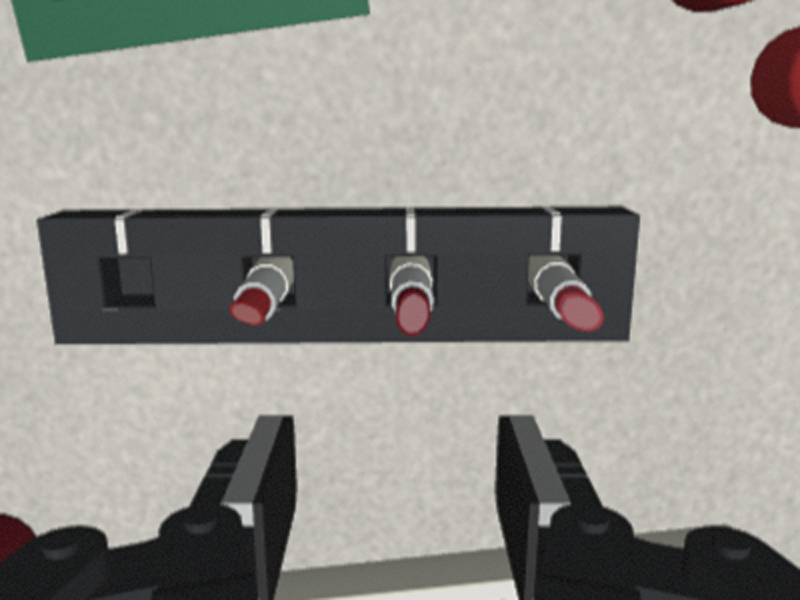

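```bash
cat > lipfit.py <<'E'
from h import *
C=np.array([.5968,.2018]);u=np.array([.112,.9937])
def fit(p,i):
    w=C+(i*.07-.105)*u
    c=p["color"].astype(float);Rr,G=c[:,:,0],c[:,:,1];r=(Rr-G)/np.maximum(Rr,1)
    q=proj(p,[*w,.085]);x0,y0=int(q[0])-30,int(q[1])-30
    r=cv2.resize(r[y0:y0+60,x0:x0+60],None,fx=4,fy=4,interpolation=cv2.INTER_LINEAR);Rr=cv2.resize(Rr[y0:y0+60,x0:x0+60],None,fx=4,fy=4)
    red=(r>.2)
    v=r[red];th,_=cv2.threshold((v*255).astype(np.uint8),0,255,cv2.THRESH_OTSU);th/=255
    m=(red&(r<th)&(Rr>70)).astype(np.uint8);m=cv2.morphologyEx(m,cv2.MORPH_OPEN,np.ones((5,5),np.uint8))
    T=np.linalg.inv(p["T"]);rv=cv2.Rodrigues(T[:3,:3])[0];t=np.linspace(0,2*np.pi,40);best=[]
    b=np.array([7.5*np.cos(t),7.5*np.sin(t),85-9*np.cos(t)]).T/1e3   # 79+6
    for psi in range(0,360,4):
        f=np.radians(psi);X=b@np.array([[np.cos(f),np.sin(f),0],[-np.sin(f),np.cos(f),0],[0,0,1]])
        P=cv2.projectPoints(X+[*w,0],rv,T[:3,3],K(p),np.array(p["D"],float))[0][:,0]
        P=(P-[x0,y0])*4
        for dx in range(-48,49,4):
            for dy in range(-48,49,4):
                best.append((psi,dx,dy))
        yield_masks.append(0) if False else None
        base=np.zeros((240,240),np.uint8);cv2.fillPoly(base,[np.int32(np.round(P))],1)
        # best offset by correlation
        pad=cv2.copyMakeBorder(m,48,48,48,48,cv2.BORDER_CONSTANT).astype(np.float32)
        cc=cv2.filter2D(pad,-1,base.astype(np.float32),borderType=cv2.BORDER_CONSTANT,anchor=(120,120)) if False else cv2.matchTemplate(pad,base.astype(np.float32),cv2.TM_CCORR)
        mx=cv2.minMaxLoc(cc);I=mx[1];res.append((I/(base.sum()+m.sum()-I),psi,mx[3][0]-48,mx[3][1]-48)) 
    return m.sum()/16,th
if __name__=="__main__":
    shot("wrist");p=shot("wrist")
    for i in(1,2,3):
        res=[];info=None
        info=fit(p,i);res.sort(reverse=True);print(i,info,[(round(a,2),b,c/4,d/4) for a,b,c,d in res[:8]])
E
sed -i '/yield_masks/d;/for dx in range/d;/for dy in range/d;/best.append/d' lipfit.py; sed -i 's/cc=cv2.filter2D.*else /cc=/' lipfit.py
sed -i 's/^def fit(p,i):/res=[]\ndef fit(p,i):/' lipfit.py
python3 lipfit.py
```

```text
1 (np.float64(116.375), 0.5176470588235295) [(np.float64(0.78), 328, 5.25, 4.5), (np.float64(0.77), 324, 5.75, 4.75), (np.float64(0.77), 332, 5.5, 4.75), (np.float64(0.76), 320, 5.75, 4.75), (np.float64(0.76), 316, 6.0, 4.75), (np.float64(0.76), 336, 5.5, 4.75), (np.float64(0.75), 312, 5.75, 4.5), (np.float64(0.75), 340, 5.75, 4.5)]
2 (np.float64(209.75), 0.4470588235294118) [(np.float64(0.79), 88, 5.75, 4.75), (np.float64(0.79), 92, 6.0, 4.5), (np.float64(0.78), 96, 6.0, 4.5), (np.float64(0.78), 80, 6.0, 4.5), (np.float64(0.78), 84, 6.0, 4.5), (np.float64(0.78), 100, 6.0, 4.5), (np.float64(0.77), 104, 5.75, 4.75), (np.float64(0.77), 76, 6.0, 4.5)]
3 (np.float64(208.6875), 0.42745098039215684) [(np.float64(0.78), 296, 5.5, 5.0), (np.float64(0.78), 300, 5.5, 5.0), (np.float64(0.78), 304, 5.75, 5.0), (np.float64(0.78), 308, 6.0, 5.0), (np.float64(0.77), 292, 5.0, 5.0), (np.float64(0.76), 312, 5.75, 5.0), (np.float64(0.76), 288, 6.0, 4.75), (np.float64(0.75), 316, 5.5, 5.0)]
```

```bash
cat > lipfit.py <<'E'
from h import *
C=np.array([.6005,.2058]);u=np.array([.112,.9937])
def fit(p,i,S=4):
    w=C+(i*.07-.105)*u
    q=proj(p,[*w,.085]);x0,y0=int(q[0])-28,int(q[1])-28
    c=cv2.resize(p["color"][y0:y0+56,x0:x0+56].astype(np.float32),None,fx=S,fy=S,interpolation=cv2.INTER_LINEAR)
    Rr,G=c[:,:,0],c[:,:,1];r=(Rr-G)/np.maximum(Rr,1)
    red=r>.18;n=cv2.connectedComponentsWithStats(red.astype(np.uint8));red=n[1]==1+np.argmax(n[2][1:,4])
    th=cv2.threshold((G[red]).astype(np.uint8),0,255,cv2.THRESH_OTSU)[0]
    pale=red&(G>th)
    T=np.linalg.inv(p["T"]);rv=cv2.Rodrigues(T[:3,:3])[0];t=np.linspace(0,2*np.pi,48)
    def P(X):
        a=cv2.projectPoints(X+[*w,0],rv,T[:3,3],K(p),np.array(p["D"],float))[0][:,0];return (a-[x0,y0]+.5)*S-.5
    def px(m,dx,dy): return np.roll(np.roll(m,dx,1),dy,0)
    out=[]
    low=np.array([7.5*np.cos(t),7.5*np.sin(t),0*t+68]).T/1e3
    for psi in range(0,360,6):
        f=np.radians(psi);X=np.array([7.5*np.cos(t),7.5*np.sin(t),85-9*np.cos(t-f)]).T/1e3
        A=np.zeros(red.shape,np.uint8);cv2.fillPoly(A,[np.int32(np.round(P(X)))],1)
        H=np.zeros(red.shape,np.uint8);cv2.fillPoly(H,[cv2.convexHull(np.int32(np.round(np.vstack([P(X),P(low)]))))],1)
        best=(0,)
        for dx in range(-20,21,2):
            for dy in range(-20,21,2):
                a=px(A,dx,dy)>0;h=px(H,dx,dy)>0
                # labels: 0 none,1 side,2 cut ; agreement over union
                U=h|red;s=((a&pale)|(h&~a&red&~pale)).sum()/U.sum()
                if s>best[0]:best=(s,psi,dx/S,dy/S)
        out.append(best)
    out.sort(reverse=True)
    cc=np.array(out)
    return red.sum()/S/S,pale.sum()/S/S,th,[tuple(np.round(o,2).tolist()) for o in out[:6]]
if __name__=="__main__":
    import sys
    shot("wrist");p=shot("wrist");brief()
    for i in map(int,sys.argv[1:]):print(i,*fit(p,i))
E
python3 lipfit.py 1 2 3
```

```text
t 35.7 tcp [0.5898 0.2347 0.2504] q [1.000e-04 6.020e-02 9.982e-01 1.000e-04] F [ 0.   0.2 -0.2] gap 0.0429 gf 0.0 j [0.252 0.432 0.239 1.378 0.    0.373]
1 300.9375 130.25 62.0 [(0.78, 336.0, 0.0, 1.0), (0.78, 330.0, -0.5, 0.5), (0.77, 324.0, 0.0, 0.5), (0.77, 342.0, 0.0, 1.0), (0.76, 318.0, -0.5, 0.5), (0.76, 348.0, 0.0, 1.0)]
2 362.8125 212.3125 74.0 [(0.73, 114.0, 0.5, 1.5), (0.72, 108.0, 0.5, 1.5), (0.72, 120.0, 0.5, 1.5), (0.72, 102.0, 0.5, 1.5), (0.72, 96.0, 0.5, 1.5), (0.72, 90.0, 0.5, 1.5)]
3 421.0 241.0 80.0 [(0.73, 282.0, 1.0, 1.5), (0.73, 288.0, 1.0, 1.5), (0.73, 276.0, 1.0, 1.5), (0.73, 294.0, 1.0, 1.5), (0.72, 270.0, 1.0, 1.5), (0.72, 300.0, 1.0, 1.5)]
```

```bash
python3 - <<'E'
s=open('lipfit.py').read()
s=s.replace("for psi in range(0,360,6):","for psi in range(0,360,6):\n      for k in(.8,.88,.96):")
a,b=s.split("      for k in(.8,.88,.96):\n");h,tl=b.split("    out.sort")
h="\n".join("  "+l if l.strip() else l for l in h.split("\n"))
h=h.replace("X=np.array([7.5*np.cos(t),7.5*np.sin(t),85-9*np.cos(t-f)]).T/1e3","X=np.array([7.5*np.cos(t),7.5*np.sin(t),85-9*np.cos(t-f)]).T/1e3;Y=(X-[0,0,.085])*k+[0,0,.085]").replace("[np.int32(np.round(P(X)))]","[np.int32(np.round(P(Y)))]").replace("best=(s,psi,","best=(s,psi,k,").replace("range(-20,21,2)","range(-8,9,2)")
s=a+"      for k in(.8,.88,.96):\n"+h.rstrip()+"\n    out.sort"+tl
open('lipfit.py','w').write(s)
E
python3 lipfit.py 1 2 3
```

```text
t 35.8 tcp [0.5898 0.2347 0.2505] q [1.000e-04 6.010e-02 9.982e-01 1.000e-04] F [0.4 0.6 0.1] gap 0.0425 gf 0.0 j [0.252 0.432 0.239 1.378 0.    0.373]
1 301.375 126.625 63.0 [(0.85, 336.0, 0.88, 0.0, 0.5), (0.85, 342.0, 0.8, 0.0, 0.5), (0.85, 336.0, 0.8, 0.0, 0.5), (0.84, 348.0, 0.8, 0.0, 0.5), (0.84, 342.0, 0.88, 0.0, 0.5), (0.84, 330.0, 0.88, 0.0, 0.5)]
2 363.3125 213.25 74.0 [(0.89, 150.0, 0.8, 0.0, 1.0), (0.89, 144.0, 0.8, 0.5, 1.0), (0.89, 156.0, 0.8, 0.0, 1.0), (0.89, 162.0, 0.8, 0.0, 1.0), (0.88, 138.0, 0.8, 0.5, 1.0), (0.88, 168.0, 0.8, 0.0, 1.0)]
3 419.875 239.6875 80.0 [(0.89, 246.0, 0.8, 1.0, 1.0), (0.88, 240.0, 0.8, 0.5, 1.0), (0.88, 252.0, 0.8, 1.0, 1.0), (0.87, 234.0, 0.8, 1.0, 1.0), (0.86, 228.0, 0.8, 1.0, 1.0), (0.86, 258.0, 0.8, 1.0, 1.5)]
```

Run:
```python
from h import *
go((.605,.2406,.046),173.2)
```

```text
slide [-14.4   7.7 204.5] angular [ 0.   0.  -0.1]
```

>>> jog_arm([
  {"slide":[-14.5,7.5,0],"angular":[0,0,0],"fingers":0.5},
  {"slide":[-14.5,7.5,40],"angular":[0,0,0],"fingers":0.5},
  {"slide":[-14.5,7.5,80],"angular":[0,0,0],"fingers":0.5},
  {"slide":[-14.5,7.5,120],"angular":[0,0,0],"fingers":0.5},
  {"slide":[-14.5,7.5,160],"angular":[0,0,0],"fingers":0.5},
  {"slide":[-14.5,7.5,190],"angular":[0,0,0],"fingers":0.5},
  {"slide":[-14.5,7.5,204],"angular":[0,0,0],"fingers":0.5},
  {"slide":[-14.5,7.5,204],"angular":[0,0,0],"fingers":0.5},
], squeeze=25)

```text
clock: 36.47
tcp_pos: [0.6019, 0.2395, 0.0417]
orientation: [-0.004, 0.06, 0.998, -0.001]
wrist_force: [-0.6, -0.2, -0.2]
finger_gap: 0.0427
grip_force: 0.0
```

>>> jog_arm([
  {"slide":[0,0,0],"angular":[0,0,0],"fingers":0.7},
  {"slide":[0,0,0],"angular":[0,0,0],"fingers":0.9},
  {"slide":[0,0,0],"angular":[0,0,0],"fingers":0.9},
  {"slide":[0,0,0],"angular":[0,0,0],"fingers":0.9},
  {"slide":[0,0,0],"angular":[0,0,0],"fingers":0.9},
], squeeze=25)

```text
clock: 36.88
tcp_pos: [0.606, 0.2407, 0.0479]
orientation: [0.001, 0.06, 0.998, 0.0]
wrist_force: [0.0, 0.3, 0.9]
finger_gap: 0.0179
grip_force: 25.1
```

```bash
python3 -c "
from h import *
brief()"
```

```text
t 36.88 tcp [0.606  0.2407 0.0479] q [1.200e-03 6.000e-02 9.982e-01 5.000e-04] F [0.  0.3 0.9] gap 0.0179 gf 25.1 j [ 0.255  0.57  -0.048  0.95   0.     0.375]
```

>>> jog_arm([
  {"slide":[0,0,0],"angular":[0,0,-5],"fingers":0.9},
  {"slide":[0,0,0],"angular":[0,0,-11],"fingers":0.9},
  {"slide":[0,0,0],"angular":[0,0,-17],"fingers":0.9},
  {"slide":[0,0,0],"angular":[0,0,-21],"fingers":0.9},
  {"slide":[0,0,0],"angular":[0,0,-21],"fingers":0.9},
  {"slide":[0,0,0],"angular":[0,0,-21],"fingers":0.9},
  {"slide":[0,0,0],"angular":[0,0,-21],"fingers":0.5},
  {"slide":[0,0,0],"angular":[0,0,-21],"fingers":0.5},
  {"slide":[0,0,0],"angular":[0,0,-21],"fingers":0.5},
])

```text
clock: 37.63
tcp_pos: [0.6046, 0.2403, 0.0459]
orientation: [-0.0, -0.123, 0.992, -0.0]
wrist_force: [-0.3, 0.8, -0.1]
finger_gap: 0.043
grip_force: 0.0
```

>>> jog_arm([
  {"slide":[0,0,-40],"angular":[0,0,0],"fingers":0.5},
  {"slide":[0,0,-80],"angular":[0,0,0],"fingers":0.5},
  {"slide":[0,0,-100],"angular":[0,0,7],"fingers":0.5},
  {"slide":[0,0,-100],"angular":[0,0,14],"fingers":0.5},
  {"slide":[0,0,-100],"angular":[0,0,21],"fingers":0.5},
  {"slide":[0,0,-100],"angular":[0,0,21],"fingers":0.5},
])

```text
clock: 38.13
tcp_pos: [0.6051, 0.2404, 0.1467]
orientation: [0.0, 0.062, 0.998, 0.0]
wrist_force: [-1.0, 0.6, 0.2]
finger_gap: 0.0428
grip_force: 0.0
```

Run:
```python
from h import *
brief();go((.6123,.3101,.10),173.2);go((.6123,.3101,.048),173.2)
```

```text
t 38.13 tcp [0.6051 0.2404 0.1467] q [2.000e-04 6.170e-02 9.981e-01 1.000e-04] F [-1.   0.6  0.2] gap 0.0428 gf 0.0 j [0.255 0.499 0.09  1.161 0.    0.379]
slide [ 1.4 70.  46.7] angular [ 0.   0.  -0.3]
slide [ 1.4 70.  98.7] angular [ 0.   0.  -0.3]
```

>>> jog_arm([
  {"slide":[0.5,35,0],"angular":[0,0,0],"fingers":0.5},
  {"slide":[0.5,70,0],"angular":[0,0,0],"fingers":0.5},
  {"slide":[0.5,70,0],"angular":[0,0,0],"fingers":0.5},
  {"slide":[0.5,70,30],"angular":[0,0,0],"fingers":0.5},
  {"slide":[0.5,70,70],"angular":[0,0,0],"fingers":0.5},
  {"slide":[0.5,70,90],"angular":[0,0,0],"fingers":0.5},
  {"slide":[0.5,70,99],"angular":[0,0,0],"fingers":0.5},
  {"slide":[0.5,70,99],"angular":[0,0,0],"fingers":0.7},
  {"slide":[0.5,70,99],"angular":[0,0,0],"fingers":0.9},
  {"slide":[0.5,70,99],"angular":[0,0,0],"fingers":0.9},
])

```text
clock: 38.97
tcp_pos: [0.6142, 0.3103, 0.0492]
orientation: [0.001, 0.06, 0.998, 0.001]
wrist_force: [-0.5, 0.3, 0.4]
finger_gap: 0.0182
grip_force: 25.0
```

>>> jog_arm([
  {"slide":[0,0,0],"angular":[0,0,0],"fingers":0.9},
  {"slide":[0,0,0],"angular":[0,0,0],"fingers":0.9},
  {"slide":[0,0,0],"angular":[0,0,0],"fingers":0.9},
])

```text
clock: 39.22
tcp_pos: [0.6138, 0.3102, 0.0488]
orientation: [0.001, 0.06, 0.998, 0.001]
wrist_force: [-0.4, -0.7, -0.6]
finger_gap: 0.0184
grip_force: 25.0
```

```bash
python3 -c "
from h import *
brief()"
```

```text
t 39.22 tcp [0.6138 0.3102 0.0488] q [1.100e-03 5.990e-02 9.982e-01 5.000e-04] F [-0.4 -0.7 -0.6] gap 0.0184 gf 25.0 j [0.351 0.633 0.066 1.002 0.    0.471]
```

>>> jog_arm([
  {"slide":[0,0,0],"angular":[0,0,7],"fingers":0.9},
  {"slide":[0,0,0],"angular":[0,0,14],"fingers":0.9},
  {"slide":[0,0,0],"angular":[0,0,21],"fingers":0.9},
  {"slide":[0,0,0],"angular":[0,0,28],"fingers":0.9},
  {"slide":[0,0,0],"angular":[0,0,35],"fingers":0.9},
  {"slide":[0,0,0],"angular":[0,0,42],"fingers":0.9},
  {"slide":[0,0,0],"angular":[0,0,49],"fingers":0.9},
  {"slide":[0,0,0],"angular":[0,0,56],"fingers":0.9},
  {"slide":[0,0,0],"angular":[0,0,63],"fingers":0.9},
  {"slide":[0,0,0],"angular":[0,0,70],"fingers":0.9},
])

```text
clock: 40.05
tcp_pos: [0.6132, 0.3101, 0.048]
orientation: [0.0, 0.624, 0.781, 0.0]
wrist_force: [0.1, -0.8, 0.1]
finger_gap: 0.0181
grip_force: 25.2
```

>>> jog_arm([
  {"slide":[0,0,0],"angular":[0,0,2],"fingers":0.9},
  {"slide":[0,0,0],"angular":[0,0,2],"fingers":0.9},
  {"slide":[0,0,0],"angular":[0,0,2],"fingers":0.5},
  {"slide":[0,0,0],"angular":[0,0,2],"fingers":0.5},
  {"slide":[0,0,0],"angular":[0,0,2],"fingers":0.5},
  {"slide":[0,0,-40],"angular":[0,0,2],"fingers":0.5},
  {"slide":[0,0,-80],"angular":[0,0,2],"fingers":0.5},
  {"slide":[0,0,-100],"angular":[0,0,2],"fingers":0.5},
  {"slide":[0,0,-100],"angular":[0,0,2],"fingers":0.5},
])

```text
clock: 40.8
tcp_pos: [0.6162, 0.3112, 0.1544]
orientation: [0.003, 0.635, 0.773, 0.005]
wrist_force: [0.9, -0.5, 0.5]
finger_gap: 0.0428
grip_force: 0.0
```

Run:
```python
from h import *
brief();go((.597,.171,.047),101)
```

```text
t 40.8 tcp [0.6162 0.3112 0.1544] q [0.0027 0.635  0.7725 0.0047] F [ 0.9 -0.5  0.5] gap 0.0428 gf 0.0 j [0.351 0.564 0.216 1.212 0.    1.727]
slide [-134.   -47.1  106.7] angular [ 0.6 -0.1  0.2]
```

>>> jog_arm([
  {"slide":[-40,-13,0],"angular":[0,0,0],"fingers":0.5},
  {"slide":[-80,-26,0],"angular":[0,0,0],"fingers":0.5},
  {"slide":[-115,-37,0],"angular":[0,0,0],"fingers":0.5},
  {"slide":[-133,-43,0],"angular":[0,0,0],"fingers":0.5},
  {"slide":[-133,-43,0],"angular":[0,0,0],"fingers":0.5},
  {"slide":[-133,-43,35],"angular":[0,0,0],"fingers":0.5},
  {"slide":[-133,-43,70],"angular":[0,0,0],"fingers":0.5},
  {"slide":[-133,-43,92],"angular":[0,0,0],"fingers":0.5},
  {"slide":[-133,-43,99],"angular":[0,0,0],"fingers":0.5},
  {"slide":[-133,-43,99],"angular":[0,0,0],"fingers":0.5},
])

```text
clock: 41.63
tcp_pos: [0.5943, 0.1715, 0.0457]
orientation: [-0.002, 0.635, 0.773, -0.002]
wrist_force: [-0.3, -0.6, 0.4]
finger_gap: 0.0429
grip_force: 0.0
```

>>> jog_arm([
  {"slide":[0,0,0],"angular":[0,0,0],"fingers":0.7},
  {"slide":[0,0,0],"angular":[0,0,0],"fingers":0.9},
  {"slide":[0,0,0],"angular":[0,0,0],"fingers":0.9},
  {"slide":[0,0,0],"angular":[0,0,0],"fingers":0.9},
  {"slide":[0,0,0],"angular":[0,0,0],"fingers":0.9},
])

```text
clock: 42.05
tcp_pos: [0.5975, 0.1715, 0.0499]
orientation: [0.001, 0.635, 0.772, 0.001]
wrist_force: [0.4, 0.5, 4.1]
finger_gap: 0.0183
grip_force: 25.4
```

```bash
python3 -c "
from h import *
brief()"
```

```text
t 42.05 tcp [0.5975 0.1715 0.0499] q [0.0009 0.6352 0.7723 0.0012] F [0.4 0.5 4.1] gap 0.0183 gf 25.4 j [ 0.15   0.517 -0.136  0.915  0.     1.527]
```

Turn lip 1 by −195° over three calls, then release.

>>> jog_arm([
  {"slide":[0,0,0],"angular":[0,0,-7],"fingers":0.9},
  {"slide":[0,0,0],"angular":[0,0,-14],"fingers":0.9},
  {"slide":[0,0,0],"angular":[0,0,-21],"fingers":0.9},
  {"slide":[0,0,0],"angular":[0,0,-28],"fingers":0.9},
  {"slide":[0,0,0],"angular":[0,0,-35],"fingers":0.9},
  {"slide":[0,0,0],"angular":[0,0,-42],"fingers":0.9},
  {"slide":[0,0,0],"angular":[0,0,-49],"fingers":0.9},
  {"slide":[0,0,0],"angular":[0,0,-56],"fingers":0.9},
  {"slide":[0,0,0],"angular":[0,0,-63],"fingers":0.9},
  {"slide":[0,0,0],"angular":[0,0,-70],"fingers":0.9},
])

```text
clock: 42.88
tcp_pos: [0.5969, 0.1708, 0.0499]
orientation: [0.001, 0.075, 0.997, -0.0]
wrist_force: [-2.9, -1.1, 6.8]
finger_gap: 0.0179
grip_force: 25.6
```

>>> jog_arm([
  {"slide":[0,0,0],"angular":[0,0,-7],"fingers":0.9},
  {"slide":[0,0,0],"angular":[0,0,-14],"fingers":0.9},
  {"slide":[0,0,0],"angular":[0,0,-21],"fingers":0.9},
  {"slide":[0,0,0],"angular":[0,0,-28],"fingers":0.9},
  {"slide":[0,0,0],"angular":[0,0,-35],"fingers":0.9},
  {"slide":[0,0,0],"angular":[0,0,-42],"fingers":0.9},
  {"slide":[0,0,0],"angular":[0,0,-49],"fingers":0.9},
  {"slide":[0,0,0],"angular":[0,0,-56],"fingers":0.9},
  {"slide":[0,0,0],"angular":[0,0,-63],"fingers":0.9},
  {"slide":[0,0,0],"angular":[0,0,-70],"fingers":0.9},
])

```text
clock: 43.72
tcp_pos: [0.5975, 0.1709, 0.05]
orientation: [0.001, -0.511, 0.86, -0.001]
wrist_force: [-0.9, -0.7, 4.1]
finger_gap: 0.0178
grip_force: 25.5
```

>>> jog_arm([
  {"slide":[0,0,0],"angular":[0,0,-7],"fingers":0.9},
  {"slide":[0,0,0],"angular":[0,0,-14],"fingers":0.9},
  {"slide":[0,0,0],"angular":[0,0,-21],"fingers":0.9},
  {"slide":[0,0,0],"angular":[0,0,-28],"fingers":0.9},
  {"slide":[0,0,0],"angular":[0,0,-35],"fingers":0.9},
  {"slide":[0,0,0],"angular":[0,0,-42],"fingers":0.9},
  {"slide":[0,0,0],"angular":[0,0,-49],"fingers":0.9},
  {"slide":[0,0,0],"angular":[0,0,-55],"fingers":0.9},
  {"slide":[0,0,0],"angular":[0,0,-55],"fingers":0.9},
  {"slide":[0,0,0],"angular":[0,0,-55],"fingers":0.9},
])

```text
clock: 44.55
tcp_pos: [0.598, 0.171, 0.0499]
orientation: [-0.001, 0.848, -0.53, 0.002]
wrist_force: [0.8, -1.5, 5.8]
finger_gap: 0.0182
grip_force: 25.6
```

>>> jog_arm([
  {"slide":[0,0,0],"angular":[0,0,0],"fingers":0.5},
  {"slide":[0,0,0],"angular":[0,0,0],"fingers":0.5},
  {"slide":[0,0,0],"angular":[0,0,0],"fingers":0.5},
  {"slide":[0,0,-40],"angular":[0,0,0],"fingers":0.5},
  {"slide":[0,0,-80],"angular":[0,0,0],"fingers":0.5},
  {"slide":[0,0,-120],"angular":[0,0,0],"fingers":0.5},
  {"slide":[0,0,-160],"angular":[0,0,0],"fingers":0.5},
  {"slide":[0,0,-200],"angular":[0,0,0],"fingers":0.5},
  {"slide":[0,0,-200],"angular":[0,0,0],"fingers":0.5},
])

```text
clock: 45.3
tcp_pos: [0.5994, 0.1719, 0.2574]
orientation: [-0.004, 0.848, -0.529, 0.005]
wrist_force: [1.8, -0.0, 0.6]
finger_gap: 0.043
grip_force: 0.0
```

```bash
sed -i 's/for k in(.8,.88,.96)/for k in(.76,.8,.84)/' lipfit.py; python3 lipfit.py 2 3
python3 - <<'E'
from h import *
go((.589,.2344,.248),173.2)
E
```

```text
t 45.4 tcp [0.5974 0.1715 0.2504] q [-0.0015  0.8485 -0.5293  0.0015] F [ 0.4  0.1 -0.7] gap 0.0424 gf 0.0 j [ 0.15   0.401  0.192  1.358  0.    -1.876]
2 287.6875 151.0625 54.0 [(0.83, 180.0, 0.84, -1.0, 1.5), (0.83, 174.0, 0.84, -1.0, 1.5), (0.82, 186.0, 0.84, -1.0, 1.5), (0.82, 168.0, 0.84, -1.0, 1.5), (0.81, 162.0, 0.84, -1.0, 1.5), (0.81, 186.0, 0.8, -1.0, 1.5)]
3 0.3125 0.3125 14.0 [(0,), (0,), (0,), (0,), (0,), (0,)]
slide [-60.2 -20.1   2.4] angular [ -0.2   0.2 122.9]
```

>>> jog_arm([
  {"slide":[-60,-20,2],"angular":[0,0,70],"fingers":0.5},
  {"slide":[-60,-20,2],"angular":[0,0,70],"fingers":0.5},
  {"slide":[-60,-20,2],"angular":[0,0,70],"fingers":0.5},
  {"slide":[-60,-20,2],"angular":[0,0,70],"fingers":0.5},
  {"slide":[-60,-20,2],"angular":[0,0,70],"fingers":0.5},
  {"slide":[-60,-20,2],"angular":[0,0,70],"fingers":0.5},
  {"slide":[-60,-20,2],"angular":[0,0,70],"fingers":0.5},
  {"slide":[-60,-20,2],"angular":[0,0,70],"fingers":0.5},
  {"slide":[-60,-20,2],"angular":[0,0,70],"fingers":0.5},
  {"slide":[-60,-20,2],"angular":[0,0,70],"fingers":0.5},
])

```text
clock: 46.23
tcp_pos: [0.5867, 0.2336, 0.2435]
orientation: [-0.002, -0.389, 0.921, 0.0]
wrist_force: [0.6, 0.4, 0.4]
finger_gap: 0.0426
grip_force: 0.0
```

>>> jog_arm([
  {"slide":[0,0,0],"angular":[0,0,53],"fingers":0.5},
  {"slide":[0,0,0],"angular":[0,0,53],"fingers":0.5},
  {"slide":[0,0,0],"angular":[0,0,53],"fingers":0.5},
  {"slide":[0,0,0],"angular":[0,0,53],"fingers":0.5},
  {"slide":[0,0,0],"angular":[0,0,53],"fingers":0.5},
  {"slide":[0,0,0],"angular":[0,0,53],"fingers":0.5},
  {"slide":[0,0,0],"angular":[0,0,53],"fingers":0.5},
  {"slide":[0,0,0],"angular":[0,0,53],"fingers":0.5},
  {"slide":[0,0,0],"angular":[0,0,53],"fingers":0.5},
])

```text
clock: 46.98
tcp_pos: [0.5868, 0.2336, 0.2437]
orientation: [-0.002, 0.061, 0.998, -0.001]
wrist_force: [1.0, 0.0, -0.1]
finger_gap: 0.0427
grip_force: 0.0
```

```bash
python3 lipfit.py 1 2 3;python3 - <<'E'
from h import *
p=shot("wrist","w20.png")
# image axis of each pale oval vs the radial direction expected for a front cut
for k in("lip1_cut","lip1_mid"):
    for l in tip_of(k,p)[:6]:print(k,np.round(l["point"],1),round(l["p"],2),np.round(atz(p,l["point"],.076 if "cut" in k else .051),4))
# white lines and rack front edge direction
c=p["color"].astype(int);m=((c.min(2)>140)).astype(np.uint8)
from lipfit import C,u
v=np.array([u[1],-u[0]])
for i in range(4):
    w=C+(i*.07-.105)*u;pts=[]
    for d in(.017,.021,.025,.029):
        q=proj(p,[*(w-d*v),.03]).round().astype(int);row=c[q[1],q[0]-12:q[0]+13].sum(1).astype(float);row-=np.median(row);row[row<.5*row.max()]=0
        x=(row*np.arange(-12,13)).sum()/row.sum()+q[0];pts.append(atz(p,(x,q[1]),.03)[:2])
    a,b=pts[0],pts[-1];print(i,np.round(pts[0],4),np.degrees(np.arctan2(b[1]-a[1],b[0]-a[0])).round(1))
E
```

```text
t 47.08 tcp [0.5871 0.2337 0.2444] q [-1.600e-03  5.920e-02  9.982e-01 -4.000e-04] F [ 0.5 -0.6 -0.6] gap 0.0425 gf 0.0 j [0.252 0.43  0.221 1.365 0.    0.37 ]
1 429.375 246.9375 83.0 [(0.89, 168.0, 0.8, 2.0, 2.0), (0.89, 174.0, 0.8, 2.0, 2.0), (0.88, 174.0, 0.84, 2.0, 2.0), (0.88, 162.0, 0.8, 2.0, 2.0), (0.88, 168.0, 0.84, 2.0, 2.0), (0.88, 180.0, 0.84, 2.0, 2.0)]
2 385.5625 229.6875 71.0 [(0.89, 174.0, 0.8, 0.5, 1.0), (0.89, 180.0, 0.8, 0.5, 1.0), (0.89, 168.0, 0.8, 0.5, 1.0), (0.89, 162.0, 0.8, 0.5, 1.0), (0.88, 186.0, 0.8, 0.5, 1.0), (0.87, 168.0, 0.84, 0.5, 1.0)]
3 446.875 252.375 93.0 [(0.9, 186.0, 0.8, 2.0, 2.0), (0.89, 192.0, 0.8, 2.0, 2.0), (0.89, 186.0, 0.84, 2.0, 2.0), (0.89, 180.0, 0.84, 2.0, 2.0), (0.88, 198.0, 0.8, 2.0, 2.0), (0.88, 192.0, 0.84, 2.0, 2.0)]
lip1_cut [212.6 211.3] 0.7 [0.5923 0.1781 0.076 ]
lip1_cut [211.6 208.2] 0.67 [0.5895 0.1777 0.076 ]
lip1_mid [213.5 211.3] 0.91 [0.5989 0.1735 0.051 ]
lip1_mid [287.  207.1] 0.44 [0.6029 0.2413 0.051 ]
lip1_mid [368.4 207.1] 0.22 [0.6118 0.3157 0.051 ]
0 [0.5719 0.1033] 173.4
1 [0.5793 0.1733] 174.8
2 [0.5876 0.2427] 173.5
3 [0.595  0.3129] 174.5
```

```bash
sed -i 's/range(-8,9,2)/range(-4,17,2)/g;s/range(0,360,6)/range(130,220,4)/;s/out\[:6\]/out[:9]/' lipfit.py; python3 lipfit.py 1 2 3
python3 - <<'E'
from h import *
go((.60,.235,.25),100);go((.60,.36,.25),250)
E
```

```text
t 47.33 tcp [0.5878 0.2338 0.2461] q [-2.000e-04  5.970e-02  9.982e-01 -0.000e+00] F [-0.3 -0.1 -0.3] gap 0.0425 gf 0.0 j [0.252 0.429 0.223 1.366 0.    0.371]
1 424.8125 243.5625 83.0 [(0.88, 166.0, 0.8, 2.0, 2.0), (0.88, 170.0, 0.8, 2.0, 2.0), (0.88, 162.0, 0.8, 2.0, 2.0), (0.88, 158.0, 0.8, 2.0, 2.0), (0.88, 174.0, 0.8, 2.0, 2.0), (0.87, 170.0, 0.84, 2.0, 2.0), (0.87, 178.0, 0.84, 2.0, 2.0), (0.87, 174.0, 0.84, 2.0, 2.0), (0.87, 178.0, 0.8, 2.0, 2.0)]
2 377.75 223.9375 72.0 [(0.9, 178.0, 0.8, 0.5, 1.0), (0.9, 174.0, 0.8, 0.5, 1.0), (0.89, 170.0, 0.8, 0.5, 1.0), (0.89, 166.0, 0.8, 0.5, 1.0), (0.89, 182.0, 0.8, 0.5, 1.0), (0.89, 162.0, 0.8, 0.5, 1.0), (0.88, 186.0, 0.8, 0.5, 1.0), (0.88, 158.0, 0.8, 1.0, 1.0), (0.88, 174.0, 0.76, 0.5, 1.5)]
3 440.875 251.25 93.0 [(0.9, 186.0, 0.84, 2.0, 2.0), (0.89, 182.0, 0.84, 2.0, 2.0), (0.89, 190.0, 0.8, 2.0, 2.0), (0.89, 186.0, 0.8, 2.0, 2.0), (0.89, 178.0, 0.84, 2.0, 2.0), (0.89, 194.0, 0.8, 2.0, 2.0), (0.89, 190.0, 0.84, 2.0, 2.0), (0.88, 174.0, 0.84, 2.0, 2.0), (0.88, 182.0, 0.8, 2.0, 2.0)]
slide [-12.    2.6  -3.9] angular [-0.  -0.  73.2]
slide [  2.9 126.7  -3.9] angular [  0.   -0.  -76.8]
```

>>> jog_arm([
  {"slide":[1,36,0],"angular":[0,0,0],"fingers":0.5},
  {"slide":[1,72,0],"angular":[0,0,0],"fingers":0.5},
  {"slide":[1,72,0],"angular":[0,0,0],"fingers":0.5},
  {"slide":[1,72,0],"angular":[0,0,0],"fingers":0.5},
  {"slide":[1,72,0],"angular":[0,0,0],"fingers":0.5},
])

```text
clock: 47.75
tcp_pos: [0.5954, 0.3054, 0.2461]
orientation: [-0.0, 0.06, 0.998, -0.0]
wrist_force: [-0.4, 0.4, -0.2]
finger_gap: 0.0425
grip_force: 0.0
```

```bash
python3 lipfit.py 2 3
```

```text
t 47.85 tcp [0.5955 0.3045 0.2465] q [-1.000e-04  6.030e-02  9.982e-01 -2.000e-04] F [-0.5  0.7 -0.2] gap 0.0425 gf 0.0 j [ 0.353  0.505  0.344  1.41  -0.     0.474]
2 404.3125 231.0625 66.0 [(0.9, 174.0, 0.8, 0.0, 1.0), (0.9, 178.0, 0.8, 0.0, 1.0), (0.9, 170.0, 0.8, 0.0, 1.0), (0.9, 166.0, 0.8, 0.5, 1.0), (0.89, 182.0, 0.8, 0.0, 1.0), (0.89, 162.0, 0.8, 0.5, 1.0), (0.89, 174.0, 0.84, 0.0, 1.0), (0.89, 178.0, 0.84, 0.0, 1.0), (0.89, 158.0, 0.8, 0.5, 1.0)]
3 403.8125 237.1875 91.0 [(0.89, 190.0, 0.8, 1.5, 2.0), (0.89, 186.0, 0.8, 1.5, 2.0), (0.89, 194.0, 0.8, 1.5, 2.0), (0.89, 182.0, 0.8, 1.5, 2.0), (0.89, 178.0, 0.84, 1.5, 2.0), (0.88, 178.0, 0.8, 1.5, 2.0), (0.88, 182.0, 0.84, 1.5, 2.0), (0.88, 174.0, 0.84, 1.5, 2.0), (0.88, 198.0, 0.8, 1.5, 2.0)]
```

>>> jog_arm([
  {"slide":[0,-36,0],"angular":[0,0,0],"fingers":0.5},
  {"slide":[0,-72,0],"angular":[0,0,0],"fingers":0.5},
  {"slide":[0,-108,0],"angular":[0,0,0],"fingers":0.5},
  {"slide":[0,-142,0],"angular":[0,0,0],"fingers":0.5},
  {"slide":[0,-142,0],"angular":[0,0,0],"fingers":0.5},
  {"slide":[0,-142,0],"angular":[0,0,0],"fingers":0.5},
  {"slide":[0,-142,0],"angular":[0,0,0],"fingers":0.5},
])

```text
clock: 48.43
tcp_pos: [0.5787, 0.1636, 0.2469]
orientation: [0.0, 0.061, 0.998, 0.0]
wrist_force: [1.0, -0.7, 0.2]
finger_gap: 0.0426
grip_force: 0.0
```

```bash
python3 lipfit.py 1 2
```

```text
t 48.53 tcp [0.5787 0.1649 0.2465] q [2.000e-04 5.980e-02 9.982e-01 2.000e-04] F [-1.1  0.9  0.9] gap 0.0428 gf 0.0 j [0.144 0.365 0.13  1.335 0.    0.264]
1 399.5 234.875 85.0 [(0.88, 170.0, 0.8, 2.5, 2.0), (0.88, 174.0, 0.8, 2.5, 2.0), (0.88, 166.0, 0.8, 2.5, 2.0), (0.88, 162.0, 0.8, 2.5, 2.0), (0.88, 178.0, 0.8, 2.5, 2.0), (0.87, 186.0, 0.8, 2.5, 2.0), (0.87, 182.0, 0.8, 2.5, 2.0), (0.87, 158.0, 0.8, 2.5, 2.0), (0.87, 190.0, 0.8, 2.5, 2.0)]
2 406.75 223.1875 69.0 [(0.9, 170.0, 0.8, 1.0, 1.0), (0.9, 174.0, 0.8, 1.0, 1.0), (0.89, 178.0, 0.8, 1.0, 1.0), (0.89, 166.0, 0.8, 1.0, 1.0), (0.88, 170.0, 0.84, 1.0, 1.0), (0.88, 166.0, 0.84, 1.0, 1.0), (0.88, 162.0, 0.84, 1.0, 1.0), (0.88, 182.0, 0.8, 1.0, 1.0), (0.88, 174.0, 0.84, 1.0, 1.0)]
```

Run:
```python
from h import *
go((.6134,.3103,.247),84)
```

```text
slide [-17.1 148.5  -0.4] angular [ 0.  -0.  89.1]
```

>>> jog_arm([
  {"slide":[-17,148,0],"angular":[0,0,70],"fingers":0.5},
  {"slide":[-17,148,0],"angular":[0,0,70],"fingers":0.5},
  {"slide":[-17,148,0],"angular":[0,0,70],"fingers":0.5},
  {"slide":[-17,148,0],"angular":[0,0,70],"fingers":0.5},
  {"slide":[-17,148,0],"angular":[0,0,70],"fingers":0.5},
  {"slide":[-17,148,0],"angular":[0,0,70],"fingers":0.5},
  {"slide":[-17,148,0],"angular":[0,0,70],"fingers":0.5},
  {"slide":[-17,148,0],"angular":[0,0,70],"fingers":0.5},
  {"slide":[-17,148,0],"angular":[0,0,70],"fingers":0.5},
  {"slide":[-17,148,0],"angular":[0,0,70],"fingers":0.5},
])

```text
clock: 49.37
tcp_pos: [0.6127, 0.311, 0.2458]
orientation: [-0.0, 0.623, 0.782, -0.0]
wrist_force: [-0.4, -0.2, -0.1]
finger_gap: 0.0426
grip_force: 0.0
```

>>> jog_arm([
  {"slide":[0,0,0],"angular":[0,0,19],"fingers":0.5},
  {"slide":[0,0,0],"angular":[0,0,19],"fingers":0.5},
  {"slide":[0,0,0],"angular":[0,0,19],"fingers":0.5},
  {"slide":[0,0,0],"angular":[0,0,19],"fingers":0.5},
  {"slide":[0,0,0],"angular":[0,0,19],"fingers":0.5},
])

```text
clock: 49.78
tcp_pos: [0.6128, 0.3105, 0.246]
orientation: [-0.0, 0.741, 0.671, -0.0]
wrist_force: [0.3, 0.1, 1.2]
finger_gap: 0.0429
grip_force: 0.0
```

```bash
sed -i 's/range(-4,17,2)/range(-14,15,2)/g' lipfit.py; python3 lipfit.py 1 2 3
```

```text
t 49.88 tcp [0.6129 0.3101 0.2461] q [-1.000e-04  7.414e-01  6.711e-01 -1.000e-04] F [-0.4  0.9  0.1] gap 0.0426 gf 0.0 j [0.352 0.546 0.409 1.435 0.    2.022]
1 366.25 148.75 70.0 [(0.89, 166.0, 0.8, 1.5, -1.0), (0.89, 166.0, 0.84, 1.5, -1.0), (0.89, 162.0, 0.8, 1.5, -1.0), (0.89, 170.0, 0.84, 1.5, -1.0), (0.88, 162.0, 0.76, 1.5, -1.0), (0.87, 170.0, 0.8, 1.5, -1.0), (0.87, 162.0, 0.84, 1.5, -1.0), (0.87, 158.0, 0.8, 1.5, -1.5), (0.87, 158.0, 0.76, 1.5, -1.0)]
2 339.25 158.8125 60.0 [(0.89, 166.0, 0.8, 0.5, 0.0), (0.89, 162.0, 0.8, 0.5, 0.0), (0.89, 170.0, 0.8, 0.5, 0.5), (0.88, 174.0, 0.84, 0.5, 0.5), (0.88, 170.0, 0.84, 0.5, 0.5), (0.88, 174.0, 0.8, 0.5, 0.5), (0.88, 158.0, 0.76, 0.5, 0.0), (0.88, 162.0, 0.76, 0.5, 0.0), (0.87, 166.0, 0.84, 0.5, 0.0)]
3 338.75 188.625 86.0 [(0.87, 170.0, 0.8, 1.5, -1.0), (0.87, 174.0, 0.8, 1.5, -1.0), (0.87, 166.0, 0.8, 1.5, -1.0), (0.87, 174.0, 0.84, 1.0, -1.0), (0.86, 170.0, 0.84, 1.0, -1.0), (0.86, 178.0, 0.84, 1.0, -1.0), (0.86, 162.0, 0.8, 1.5, -1.0), (0.86, 182.0, 0.84, 1.5, -1.0), (0.86, 178.0, 0.8, 1.0, -1.0)]
```

>>> jog_arm([
  {"slide":[-35,0,0],"angular":[0,0,0],"fingers":0.5},
  {"slide":[-70,0,0],"angular":[0,0,0],"fingers":0.5},
  {"slide":[-70,0,0],"angular":[0,0,0],"fingers":0.5},
  {"slide":[-70,0,0],"angular":[0,0,0],"fingers":0.5},
])

```text
clock: 50.22
tcp_pos: [0.606, 0.2383, 0.2467]
orientation: [-0.0, 0.743, 0.669, 0.0]
wrist_force: [0.5, 0.2, -0.2]
finger_gap: 0.0426
grip_force: 0.0
```

```bash
python3 lipfit.py 1 2 3
```

```text
t 50.32 tcp [0.6062 0.2401 0.2467] q [-0.000e+00  7.422e-01  6.701e-01  5.000e-04] F [0.5 0.5 0.7] gap 0.0426 gf 0.0 j [0.254 0.468 0.286 1.388 0.    1.927]
1 359.8125 168.8125 77.0 [(0.89, 162.0, 0.8, 1.5, -1.5), (0.88, 166.0, 0.8, 1.5, -1.5), (0.87, 158.0, 0.8, 1.5, -1.5), (0.87, 166.0, 0.84, 1.5, -1.5), (0.87, 170.0, 0.8, 1.5, -1.0), (0.87, 162.0, 0.76, 1.5, -1.5), (0.87, 170.0, 0.84, 1.5, -1.5), (0.87, 158.0, 0.76, 1.5, -1.5), (0.86, 154.0, 0.76, 1.5, -1.5)]
2 324.25 181.75 69.0 [(0.89, 166.0, 0.8, 0.5, 0.0), (0.88, 162.0, 0.8, 0.5, 0.0), (0.88, 170.0, 0.8, 0.5, 0.0), (0.87, 158.0, 0.8, 0.5, 0.0), (0.87, 162.0, 0.76, 0.5, 0.0), (0.87, 174.0, 0.8, 0.5, 0.0), (0.87, 170.0, 0.84, 0.5, 0.0), (0.87, 158.0, 0.76, 0.5, 0.0), (0.87, 166.0, 0.76, 0.5, 0.0)]
3 312.4375 220.875 110.0 [(0.84, 134.0, 0.76, 1.5, -2.0), (0.83, 138.0, 0.76, 1.5, -2.0), (0.83, 130.0, 0.76, 1.5, -2.0), (0.83, 142.0, 0.76, 1.5, -2.0), (0.83, 150.0, 0.76, 1.5, -2.0), (0.83, 154.0, 0.76, 1.5, -2.0), (0.83, 198.0, 0.76, 1.5, -2.0), (0.83, 202.0, 0.76, 1.5, -2.0), (0.83, 146.0, 0.76, 1.5, -2.0)]
```

>>> jog_arm([
  {"slide":[-35,0,0],"angular":[0,0,0],"fingers":0.5},
  {"slide":[-70,0,0],"angular":[0,0,0],"fingers":0.5},
  {"slide":[-70,0,0],"angular":[0,0,0],"fingers":0.5},
  {"slide":[-70,0,0],"angular":[0,0,0],"fingers":0.5},
])

```text
clock: 50.65
tcp_pos: [0.5991, 0.1698, 0.2466]
orientation: [-0.0, 0.743, 0.67, 0.0]
wrist_force: [0.2, 0.6, 0.8]
finger_gap: 0.0428
grip_force: 0.0
```

```bash
python3 lipfit.py 1 2 3
```

```text
t 50.75 tcp [0.5991 0.1712 0.2464] q [-1.000e-04  7.421e-01  6.703e-01  4.000e-04] F [-0.  -0.3  0.1] gap 0.0425 gf 0.0 j [1.490e-01 4.080e-01 1.930e-01 1.355e+00 1.000e-03 1.822e+00]
1 345.0625 191.3125 81.0 [(0.87, 162.0, 0.8, 1.5, -2.0), (0.87, 158.0, 0.8, 1.5, -2.0), (0.86, 166.0, 0.8, 1.5, -1.5), (0.86, 154.0, 0.8, 1.5, -2.0), (0.86, 154.0, 0.76, 1.5, -2.0), (0.86, 170.0, 0.8, 1.5, -1.5), (0.86, 158.0, 0.76, 1.5, -2.0), (0.86, 150.0, 0.76, 1.5, -2.0), (0.85, 174.0, 0.8, 1.5, -1.5)]
2 291.0625 206.25 83.0 [(0.84, 210.0, 0.76, 0.5, -0.5), (0.84, 206.0, 0.76, 0.5, -0.5), (0.84, 218.0, 0.76, 0.5, -0.5), (0.84, 202.0, 0.76, 0.5, -0.5), (0.84, 214.0, 0.76, 0.5, -0.5), (0.84, 198.0, 0.76, 0.5, -0.5), (0.84, 194.0, 0.76, 0.5, -0.5), (0.84, 190.0, 0.76, 0.5, -0.5), (0.83, 186.0, 0.76, 0.5, -0.5)]Traceback (most recent call last):
  File "lipfit.py", line 36, in <module>
    for i in map(int,sys.argv[1:]):print(i,*fit(p,i))
                                            ~~~^^^^^
  File "lipfit.py", line 6, in fit
    c=cv2.resize(p["color"][y0:y0+56,x0:x0+56].astype(np.float32),None,fx=S,fy=S,interpolation=cv2.INTER_LINEAR)
cv2.error: OpenCV(4.12.0) /io/opencv/modules/imgproc/src/resize.cpp:4208: error: (-215:Assertion failed) !ssize.empty() in function 'resize'
```

>>> jog_arm([
  {"slide":[0,0,0],"angular":[0,0,-70],"fingers":0.5},
  {"slide":[0,0,0],"angular":[0,0,-70],"fingers":0.5},
  {"slide":[0,0,0],"angular":[0,0,-70],"fingers":0.5},
  {"slide":[0,0,0],"angular":[0,0,-70],"fingers":0.5},
  {"slide":[0,0,0],"angular":[0,0,-70],"fingers":0.5},
  {"slide":[0,0,0],"angular":[0,0,-70],"fingers":0.5},
  {"slide":[0,0,0],"angular":[0,0,-70],"fingers":0.5},
  {"slide":[0,0,0],"angular":[0,0,-70],"fingers":0.5},
  {"slide":[0,0,0],"angular":[0,0,-70],"fingers":0.5},
  {"slide":[0,0,0],"angular":[0,0,-70],"fingers":0.5},
])

```text
clock: 51.58
tcp_pos: [0.5989, 0.1721, 0.2462]
orientation: [-0.0, 0.22, 0.976, 0.0]
wrist_force: [0.6, -0.8, -0.1]
finger_gap: 0.0424
grip_force: 0.0
```

>>> jog_arm([
  {"slide":[0,0,0],"angular":[0,0,-70],"fingers":0.5},
  {"slide":[0,0,0],"angular":[0,0,-70],"fingers":0.5},
  {"slide":[0,0,0],"angular":[0,0,-70],"fingers":0.5},
  {"slide":[0,0,0],"angular":[0,0,-70],"fingers":0.5},
  {"slide":[0,0,0],"angular":[0,0,-70],"fingers":0.5},
  {"slide":[0,0,0],"angular":[0,0,-70],"fingers":0.5},
  {"slide":[0,0,0],"angular":[0,0,-70],"fingers":0.5},
  {"slide":[0,0,0],"angular":[0,0,-70],"fingers":0.5},
  {"slide":[0,0,0],"angular":[0,0,-70],"fingers":0.5},
  {"slide":[0,0,0],"angular":[0,0,-70],"fingers":0.5},
])

```text
clock: 52.42
tcp_pos: [0.599, 0.172, 0.2462]
orientation: [0.0, -0.38, 0.925, 0.0]
wrist_force: [0.1, 0.1, 0.2]
finger_gap: 0.0427
grip_force: 0.0
```

>>> jog_arm([
  {"slide":[0,0,0],"angular":[0,0,-40],"fingers":0.5},
  {"slide":[0,0,0],"angular":[0,0,-40],"fingers":0.5},
  {"slide":[0,0,0],"angular":[0,0,-40],"fingers":0.5},
  {"slide":[0,0,0],"angular":[0,0,-40],"fingers":0.5},
  {"slide":[0,0,0],"angular":[0,0,-40],"fingers":0.5},
  {"slide":[0,0,0],"angular":[0,0,-40],"fingers":0.5},
  {"slide":[0,0,0],"angular":[0,0,-40],"fingers":0.5},
  {"slide":[0,0,0],"angular":[0,0,-40],"fingers":0.5},
])

```text
clock: 53.08
tcp_pos: [0.5989, 0.1715, 0.2462]
orientation: [0.0, -0.67, 0.743, 0.0]
wrist_force: [-0.1, 0.8, 0.6]
finger_gap: 0.043
grip_force: 0.0
```

```bash
sed -i 's/range(-14,15,2)/range(-18,19,2)/g' lipfit.py; python3 lipfit.py 1 2 3
```

```text
t 53.18 tcp [0.5988 0.171  0.2462] q [ 1.000e-04 -6.697e-01  7.426e-01  1.000e-04] F [-0.5 -0.9 -0.3] gap 0.0427 gf 0.0 j [ 0.149  0.408  0.192  1.355  0.    -1.318]
1 335.375 182.0625 82.0 [(0.88, 182.0, 0.8, -2.0, 3.0), (0.88, 178.0, 0.8, -2.0, 3.0), (0.88, 186.0, 0.76, -2.0, 3.0), (0.88, 174.0, 0.8, -2.0, 3.0), (0.87, 190.0, 0.76, -2.0, 3.0), (0.87, 182.0, 0.76, -2.0, 3.0), (0.87, 178.0, 0.76, -2.0, 3.0), (0.87, 186.0, 0.8, -2.0, 3.0), (0.87, 170.0, 0.8, -2.0, 3.0)]
2 320.375 168.875 59.0 [(0.85, 174.0, 0.84, -0.5, 1.5), (0.84, 178.0, 0.84, -0.5, 1.5), (0.84, 170.0, 0.84, -0.5, 1.5), (0.84, 166.0, 0.84, -0.5, 1.5), (0.84, 182.0, 0.8, -0.5, 1.5), (0.84, 182.0, 0.84, -0.5, 2.0), (0.84, 174.0, 0.8, -0.5, 1.5), (0.83, 178.0, 0.8, -0.5, 1.5), (0.83, 186.0, 0.8, -0.5, 1.5)]
3 340.0625 176.6875 84.0 [(0.84, 186.0, 0.84, -1.0, 2.5), (0.84, 190.0, 0.84, -1.0, 2.5), (0.84, 182.0, 0.84, -1.0, 2.0), (0.83, 178.0, 0.84, -1.0, 2.0), (0.83, 194.0, 0.84, -1.0, 2.5), (0.82, 174.0, 0.84, -1.0, 2.5), (0.82, 194.0, 0.8, -1.0, 2.5), (0.81, 190.0, 0.8, -1.0, 2.5), (0.81, 186.0, 0.8, -1.0, 2.0)]
```

>>> jog_arm([
  {"slide":[-35,0,0],"angular":[0,0,0],"fingers":0.5},
  {"slide":[-70,0,0],"angular":[0,0,0],"fingers":0.5},
  {"slide":[-70,0,0],"angular":[0,0,0],"fingers":0.5},
  {"slide":[-70,0,0],"angular":[0,0,0],"fingers":0.5},
])

```text
clock: 53.52
tcp_pos: [0.6058, 0.2416, 0.2459]
orientation: [-0.0, -0.671, 0.742, 0.0]
wrist_force: [-1.0, -0.3, 0.5]
finger_gap: 0.0426
grip_force: 0.0
```

```bash
python3 lipfit.py 2 3
```

```text
t 53.62 tcp [0.6058 0.2397 0.2462] q [-3.000e-04 -6.699e-01  7.425e-01 -0.000e+00] F [ 0.4 -0.4 -0.7] gap 0.0426 gf 0.0 j [ 0.254  0.468  0.285  1.388 -0.    -1.214]
2 312.375 173.6875 65.0 [(0.88, 174.0, 0.8, -0.5, 1.0), (0.88, 178.0, 0.8, -0.5, 1.0), (0.87, 170.0, 0.8, -0.5, 1.0), (0.87, 166.0, 0.8, -0.5, 1.5), (0.87, 162.0, 0.8, -0.5, 1.5), (0.87, 182.0, 0.8, -0.5, 1.0), (0.86, 162.0, 0.84, -0.5, 1.5), (0.86, 158.0, 0.8, -0.5, 1.5), (0.86, 182.0, 0.76, -0.5, 1.0)]
3 349.875 173.625 85.0 [(0.88, 186.0, 0.84, -1.0, 2.0), (0.88, 190.0, 0.8, -1.5, 2.5), (0.88, 186.0, 0.8, -1.5, 2.5), (0.88, 182.0, 0.84, -1.0, 2.5), (0.88, 178.0, 0.84, -1.0, 2.5), (0.87, 182.0, 0.8, -1.0, 2.5), (0.87, 190.0, 0.84, -1.5, 2.5), (0.87, 194.0, 0.8, -1.5, 2.5), (0.87, 174.0, 0.84, -1.0, 2.5)]
```

Run:
```python
from h import *
brief();go((.6138,.3105,.0475),264)
```

```text
t 53.62 tcp [0.6058 0.2397 0.2462] q [-3.000e-04 -6.699e-01  7.425e-01 -0.000e+00] F [ 0.4 -0.4 -0.7] gap 0.0426 gf 0.0 j [ 0.254  0.468  0.285  1.388 -0.    -1.214]
slide [-71.4  -0.7 198.6] angular [ 0.  -0.   0.1]
```

>>> jog_arm([
  {"slide":[-36,0,0],"angular":[0,0,0],"fingers":0.5},
  {"slide":[-70.5,0,0],"angular":[0,0,0],"fingers":0.5},
  {"slide":[-70.5,0,40],"angular":[0,0,0],"fingers":0.5},
  {"slide":[-70.5,0,80],"angular":[0,0,0],"fingers":0.5},
  {"slide":[-70.5,0,105],"angular":[0,0,0],"fingers":0.5},
  {"slide":[-70.5,0,140],"angular":[0,0,0],"fingers":0.5},
  {"slide":[-70.5,0,175],"angular":[0,0,0],"fingers":0.5},
  {"slide":[-70.5,0,192],"angular":[0,0,0],"fingers":0.5},
  {"slide":[-70.5,0,198],"angular":[0,0,0],"fingers":0.5},
  {"slide":[-70.5,0,198],"angular":[0,0,0],"fingers":0.5},
], squeeze=25)

```text
clock: 54.45
tcp_pos: [0.6121, 0.3082, 0.0465]
orientation: [-0.002, -0.669, 0.743, 0.001]
wrist_force: [0.0, -0.2, 0.2]
finger_gap: 0.0429
grip_force: 0.0
```

>>> jog_arm([
  {"slide":[0,0,0],"angular":[0,0,0],"fingers":0.7},
  {"slide":[0,0,0],"angular":[0,0,0],"fingers":0.9},
  {"slide":[0,0,0],"angular":[0,0,0],"fingers":0.9},
  {"slide":[0,0,0],"angular":[0,0,0],"fingers":0.9},
  {"slide":[0,0,0],"angular":[0,0,0],"fingers":0.9},
  {"slide":[0,0,0],"angular":[0,0,3],"fingers":0.9},
  {"slide":[0,0,0],"angular":[0,0,7],"fingers":0.9},
  {"slide":[0,0,0],"angular":[0,0,7],"fingers":0.9},
  {"slide":[0,0,0],"angular":[0,0,7],"fingers":0.9},
])

```text
clock: 55.2
tcp_pos: [0.6145, 0.3104, 0.0506]
orientation: [0.002, -0.623, 0.782, -0.001]
wrist_force: [-0.6, 0.3, 6.1]
finger_gap: 0.0181
grip_force: 25.3
```

>>> jog_arm([
  {"slide":[0,0,0],"angular":[0,0,0],"fingers":0.5},
  {"slide":[0,0,0],"angular":[0,0,0],"fingers":0.5},
  {"slide":[0,0,0],"angular":[0,0,0],"fingers":0.5},
  {"slide":[0,0,-40],"angular":[0,0,0],"fingers":0.5},
  {"slide":[0,0,-80],"angular":[0,0,0],"fingers":0.5},
  {"slide":[0,0,-120],"angular":[0,0,0],"fingers":0.5},
  {"slide":[0,0,-160],"angular":[0,0,0],"fingers":0.5},
  {"slide":[0,0,-198],"angular":[0,0,0],"fingers":0.5},
  {"slide":[0,0,-198],"angular":[0,0,0],"fingers":0.5},
])

```text
clock: 55.95
tcp_pos: [0.616, 0.311, 0.2561]
orientation: [0.007, -0.623, 0.782, -0.002]
wrist_force: [-0.2, 0.5, 0.0]
finger_gap: 0.0429
grip_force: 0.0
```

```bash
python3 lipfit.py 3
python3 - <<'E'
from h import *
go((.44,.17,.26),180)
for n in("side","top"):
  p=shot(n)
  for k,z in(("block_mid",.015),("block_grip",.015),("lip1_mid",.051)): print(k,[(np.round(l["point"],1).tolist(),round(l["p"],2),np.round(atz(p,l["point"],z),4).tolist()) for l in tip_of(k,p)[:3]])
E
```

```text
t 56.05 tcp [0.6144 0.3103 0.2488] q [ 2.400e-03 -6.234e-01  7.819e-01 -7.000e-04] F [-0.6 -1.4 -0.4] gap 0.0429 gf 0.0 j [ 0.351  0.544  0.413  1.435  0.    -0.995]
3 331.125 185.5 86.0 [(0.89, 186.0, 0.8, -2.0, 3.0), (0.89, 182.0, 0.8, -2.0, 3.0), (0.88, 190.0, 0.8, -2.0, 3.0), (0.88, 178.0, 0.8, -2.0, 3.0), (0.88, 178.0, 0.84, -2.0, 3.0), (0.88, 194.0, 0.76, -2.5, 3.0), (0.88, 198.0, 0.76, -2.5, 3.0), (0.88, 190.0, 0.76, -2.5, 3.0), (0.88, 174.0, 0.84, -2.0, 3.0)]
slide [175.6 138.7 -12.2] angular [-0.1  0.3 77.1]
block_mid []
block_grip [([203.7, 244.0], 0.84, [0.4337, 0.1662, 0.015])]
lip1_mid [([254.7, 214.6], 0.7, [0.6005, 0.1733, 0.051]), ([208.7, 253.2], 0.37, [0.4228, 0.09, 0.051])]
block_mid [([250.9, 269.2], 0.52, [0.4399, 0.0982, 0.015]), ([219.9, 218.5], 0.24, [0.5845, 0.1873, 0.015]), ([174.0, 208.5], 0.24, [0.6136, 0.3188, 0.015])]
block_grip [([224.2, 270.8], 0.58, [0.4357, 0.1736, 0.015]), ([320.9, 223.1], 0.52, [0.5707, -0.1024, 0.015])]
lip1_mid [([172.8, 210.5], 0.59, [0.6031, 0.3152, 0.051]), ([223.4, 215.4], 0.41, [0.5891, 0.1742, 0.051]), ([211.4, 214.6], 0.28, [0.5914, 0.2076, 0.051])]
```

>>> jog_arm([
  {"slide":[5,18,0],"angular":[0,0,70],"fingers":0.5},
  {"slide":[5,18,0],"angular":[0,0,70],"fingers":0.5},
  {"slide":[5,18,0],"angular":[0,0,70],"fingers":0.5},
  {"slide":[5,18,0],"angular":[0,0,70],"fingers":0.5},
  {"slide":[5,18,0],"angular":[0,0,70],"fingers":0.5},
  {"slide":[5,18,0],"angular":[0,0,70],"fingers":0.5},
  {"slide":[5,18,0],"angular":[0,0,70],"fingers":0.5},
  {"slide":[5,18,0],"angular":[0,0,70],"fingers":0.5},
  {"slide":[5,18,0],"angular":[0,0,70],"fingers":0.5},
  {"slide":[5,18,0],"angular":[0,0,70],"fingers":0.5},
])

```text
clock: 57.28
tcp_pos: [0.5944, 0.3089, 0.2458]
orientation: [-0.0, -0.059, 0.998, -0.0]
wrist_force: [-0.3, 0.7, 0.3]
finger_gap: 0.0426
grip_force: 0.0
```

>>> jog_arm([
  {"slide":[0,0,0],"angular":[0,0,14],"fingers":0.5},
  {"slide":[0,0,0],"angular":[0,0,14],"fingers":0.5},
  {"slide":[0,0,0],"angular":[0,0,14],"fingers":0.5},
  {"slide":[0,0,0],"angular":[0,0,14],"fingers":0.5},
  {"slide":[0,0,0],"angular":[0,0,14],"fingers":0.5},
])

```text
clock: 57.7
tcp_pos: [0.5945, 0.3089, 0.2461]
orientation: [-0.0, 0.059, 0.998, -0.0]
wrist_force: [-0.2, 0.4, -0.0]
finger_gap: 0.0427
grip_force: 0.0
```

```bash
python3 lipfit.py 2 3
python3 - <<'E'
from h import *
go((.44,.2,.26),100)
E
```

```text
t 57.8 tcp [0.5945 0.309  0.2462] q [-1.000e-04  5.910e-02  9.983e-01 -0.000e+00] F [-0.3  0.   0.3] gap 0.0428 gf 0.0 j [0.36  0.508 0.348 1.411 0.    0.478]
2 406.1875 230.1875 66.0 [(0.9, 170.0, 0.8, 0.0, 1.0), (0.9, 178.0, 0.8, 0.0, 1.0), (0.89, 174.0, 0.8, 0.0, 1.0), (0.89, 166.0, 0.8, 0.0, 1.0), (0.89, 178.0, 0.84, 0.0, 1.0), (0.88, 174.0, 0.84, 0.0, 1.0), (0.88, 162.0, 0.8, 0.5, 1.0), (0.88, 182.0, 0.8, 0.0, 1.0), (0.88, 170.0, 0.84, 0.0, 1.0)]
3 400.3125 238.875 93.0 [(0.88, 182.0, 0.8, 2.0, 3.0), (0.88, 186.0, 0.8, 2.0, 3.0), (0.88, 174.0, 0.8, 2.5, 3.0), (0.88, 178.0, 0.8, 2.0, 3.0), (0.88, 166.0, 0.8, 2.5, 3.0), (0.88, 190.0, 0.8, 2.0, 3.0), (0.88, 170.0, 0.8, 2.5, 3.0), (0.88, 182.0, 0.84, 2.5, 3.0), (0.88, 186.0, 0.84, 2.5, 3.0)]
slide [ 140.6 -126.4  -13.8] angular [-0.  -0.  73.2]
```

>>> jog_arm([
  {"slide":[140,-126,-14],"angular":[0,0,70],"fingers":0.5},
  {"slide":[140,-126,-14],"angular":[0,0,70],"fingers":0.5},
  {"slide":[140,-126,-14],"angular":[0,0,70],"fingers":0.5},
  {"slide":[140,-126,-14],"angular":[0,0,70],"fingers":0.5},
  {"slide":[140,-126,-14],"angular":[0,0,70],"fingers":0.5},
  {"slide":[140,-126,-14],"angular":[0,0,70],"fingers":0.5},
  {"slide":[140,-126,-14],"angular":[0,0,70],"fingers":0.5},
  {"slide":[140,-126,-14],"angular":[0,0,70],"fingers":0.5},
  {"slide":[140,-126,-14],"angular":[0,0,70],"fingers":0.5},
  {"slide":[140,-126,-14],"angular":[0,0,70],"fingers":0.5},
])

```text
clock: 58.63
tcp_pos: [0.4404, 0.2006, 0.2607]
orientation: [0.0, 0.624, 0.782, 0.0]
wrist_force: [0.3, -0.2, -0.1]
finger_gap: 0.0427
grip_force: 0.0
```

```bash
python3 blk.py
```

```text
t 58.73 tcp [0.4404 0.2006 0.2605] q [1.000e-04 6.214e-01 7.835e-01 2.000e-04] F [-0.6  0.1 -0.1] gap 0.0429 gf 0.0 j [ 0.261  0.131 -0.142  1.297  0.     1.602]
handle [0.43972803 0.22782656 0.023     ] [0.4391202  0.11817422 0.023     ] 0.10965402661451991
block_mid [([254.6, 261.0], 0.9, [0.436, 0.1066, 0.015])]
block_grip [([269.3, 199.8], 0.9, [0.437, 0.1789, 0.015])]
pad [([264.8, 216.7], 0.94, [0.4367, 0.1551, 0.0])]
pad [[0.394, 0.067, 0.0], [0.399, 0.235, 0.0], [0.478, 0.236, 0.0], [0.483, 0.065, 0.0]]
```

Block, lipsticks and crank are in place; handing in.

```bash
python3 -c "
from workcell import *
print(hand_in())"
```

```text
the job is handed in; nothing more can be done
None
```

The job is handed in. The dial was zeroed under load with the mark on the pointer, the foot wound about 20 mm clear, and the block laid back on its pad. The three lipsticks present face the front: I measured about 3–5° error in each, good to about 10° against the 11° limit. No verdict came back.

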